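# Swing a coffee cup home under the outlet

## Robot

A 7-joint arm with a two-finger parallel gripper is mounted at the origin on the work surface. World frame = base frame: x ahead of the robot, y to its left, z up, the work surface at z = 0. Lengths are in m, angles in rad, forces in N, time in s.
With the tool pointing down it reaches from about 0.375 to 0.925 m from the base axis. Payload 3.1 kg.
Tool frame: the origin (TCP) lies at the centre of the arm's flange, where the gripper is bolted on; the fingertips stand 173 mm ahead of it and the grasp point (between the pads) lies 155 mm ahead of it (robot.grip_depth is the z of the grasp point in the tool frame, in m); z points along the fingers, y is the direction in which the jaws open and shut (so a half turn about z gives the same grasp; the last joint's range is limited). The gripper opens to 85 mm and grips with 20 to 120 N. Pads are 22 mm wide; open, the fingers measure 114 mm over their backs; the gripper's body (76 mm by 85 mm) begins 54 mm behind the grasp point. The pads swing forward as they close: fully open they stand 13 mm farther back than shut.
Start: joints at [-0.098, 0.383, 0.044, 1.598, -0.018, 1.161, -0.05], TCP at [0.65, 0, 0.405] pointing down, gripper open.
Joint ranges: [-2.61, 2.61], [-0.41, 2.15], [-1.48, 1.57], [0, 2.5], [-1.57, 4.71], [0.05, 1.97], [-2.85, 2.85]. Speed limits (rad/s): [2.79, 2.79, 3.14, 3.14, 3.14, 3.14, 3.14].

## Interface

Orientations are given as [roll, pitch, yaw] about the fixed x, y, z axes, in that order (R = Rz(yaw) Ry(pitch) Rx(roll)).
In Python, from bench import robot, viewer gives the robot as it stands.
- The arm moves only by the tool arm_command, never from a script. Its argument "increments" is text: rows parted by semicolons, each of 7 numbers parted by spaces: the gripper's target within -1 to 1 (shut at 1, half-way at 0, fully open at -1), then the shift along the tool's x, y, z in cm, then the turn, a rotation vector about the tool's x, y, z in rad. In form: fingers tx ty tz rx ry rz; .... A call has 1 to 10 rows; each row shifts and turns the commanded pose from where the row before left it, along the tool's axes as they then stand; what a row does not reach is not made up. A row lasts 1/8 s, in which the tool goes at most 62.5 mm and 10.7 degrees, less where a joint would pass 70% of its speed; a pose out of reach is approached as far as the arm can. A call with a gripper value outside its range is refused whole. The fingers move at their own pace and stop on an object; the grip force is fixed at half the most. Time passes only in rows, so rows that do not move let the fingers close. It gives the time, the measured TCP pose, the force and the opening at its end, in the units of the state.
- robot.read_state(): the state, without advancing time (a new reading comes with each control period).
- viewer.get_image(name): name is "scene" or "side" or "wrist"; returns the picture (480x640x3 uint8, red, green, blue); there is no depth.
- viewer.camera_info(name): a dict with "fovy" (degrees; the focal length in pixels is half the picture's height over the tangent of half this angle, whatever the lens; pixels are square), "cx", "cy" (the principal point, pixels), "dist" ([k1, k2, p1, p2, k3] as OpenCV has them; the pictures are not rectified), "cam_to_world" (4x4, takes a point from camera to world coordinates). Camera axes: x right, y down, z forward; pixel columns grow to the right and rows downward; lengths in m; the calibration is good to about 2 mm. A picture is of the moment at which its call begins: read the wrist's pose just before it. camera_info takes no time and is no camera call; for the wrist camera it gives the pose at the moment of the call.
- robot.job_done(): hands the job in, once; it reports no verdict.
The state is a dict: "time": time; "joint_positions": joint angles; "dq": joint speeds; "effort": joint torques, N m; "eef_pos": TCP position; "eef_rot": TCP orientation; "contact_force": force on the tool from outside, world axes, zero at the start; "moment": the same for the moment, N m; "grip_width": opening from 0.0 (shut) to 1.0 (fully open).
Only numpy, scipy, OpenCV 4.12 (cv2) and the standard library are available. Lean on these libraries where they do the work, as an engineer would, in place of code of your own. Each camera call takes 0.05 s, during which the arm holds its last target.

## Task

Make a short coffee: stand the small steel cup upright on the round grid of the coffee machine's swung-out cup shelf, swing the shelf round its pivot pin until it is fully home and the cup is under the outlet, and then press the start button on top of the brew head right down and let it go. Do not let the cup fall over, do not press start before the cup is under the outlet, and leave everything else on the table where it is.

Things in the scene. Friction and masses are not known exactly. Their poses are not given: they have to be found in the camera images.
- cup_mid (a point): Centre, half-way up, of the small plain steel cup: round, open at the top, no handle, 58 mm across at the rim and 50 mm at the foot, 70 mm high, about 0.1 kg, wall 3 mm. It is the lowest and narrowest of the drinking vessels and stands upright on the table; its upright axis is z.
- machine: Coffee machine, fixed. Origin on the table straight below the outlet; z up, x inward from its front to its back, y 90 degrees counter-clockwise of x seen from above. Black body x 75 to 235 mm, y -95 to 95, up to z 320; bean hopper on it to z 385; water tank behind to x 307. Drip tray x -85 to 75, y -75 to 75, up to z 38.
- head_front (a point): Middle of the lower front edge of the steel brew head, x -80, y 0, z 220 mm in the machine's frame. The head overhangs drip tray and shelf: x -83 to 80, y -60 to 60, z 220 to 305 mm; below it is free air, open to the front and both sides.
- outlet (a point): Lower end of the coffee outlet, a 16 mm tube that hangs from the brew head, 198 mm above the table. With the shelf home it is straight above the centre of the round grid.
- cup_shelf (a joint): Angle of the cup shelf about the upright pivot pin: 0 fully home under the outlet (firm stop), growing as it swings out counter-clockwise seen from above, to 2.25 rad. It starts well swung out to the machine's -y side, stays where it is left and turns with light friction (0.1 Nm, 1 to 2 N at the lip). Shelf frame: origin at the pin, axes those of the machine turned counter-clockwise by this angle.
- shelf_pin (a point): On the axis of the fixed pivot pin (x 45, y -80 mm in the machine's frame) at the height of the shelf's top face, 105 mm. Pin cap 18 mm wide, up to 11 mm above the shelf. The shelf is a steel plate 6 mm thick, x -100 to 10, y -10 to 140 mm in the shelf frame.
- shelf_spot (a point): Centre of the round grid, 72 mm across, on the shelf's top face: x -45, y 80 mm in the shelf frame. The cup belongs here. The grid is flush, without a rim.
- shelf_lip (a point): Middle height (z 94 mm) of the outer face of the shelf's long front lip, which is turned down to z 83 mm: x -100, y 80 mm in the shelf frame, 55 mm from the grid's centre. Pushing it towards the shelf's +x swings the shelf home; a good place to push. When home it lies 25 mm behind the head's front, under the head.
- start_button_top (a point): Top of the start button when up: a round steel button 28 mm across in a black housing on top of the brew head. It is pressed straight down.
- start_button (a joint): Travel of the start button: 0 up, 0.006 m right down; a spring lifts it again (about 5 N right down).
- beaker_a: Tall red plastic beaker, 72 mm across, 115 mm high, light; a bystander. Origin at the centre of its foot.
- beaker_b: Another beaker like beaker_a; a bystander.
- mug: Large steel beaker without handle, 78 mm across, 100 mm high: too big for the shelf; a bystander. Origin at the centre of its foot.
- jug: Clear plastic water jug, 124 mm across, 190 mm high, with a handle; a bystander. Origin at the centre of its foot.
- sugar_jar: Glass jar with a steel cap, 70 mm across, 100 mm high, beside the machine; a bystander. Origin at the centre of its foot.
- tape: Roll of white tape lying flat, 68 mm across, 25 mm high; a bystander. Origin at the centre of its underside.
- bandage: Rolled bandage standing on end, 52 mm across, 75 mm high; a bystander. Origin at the centre of its underside.
Mind the look-alikes: they are no part of the job. Leave any blue or purple look-alike of the part that bears cup_mid alone.

How it is judged:
By the outcome, as a careful person would: the job done as asked, in the order asked, and still so for the second after the job is handed in, with the robot touching nothing.
It also fails if it takes over 72 s, if anything falls off the work surface, if the arm or the gripper's body presses on something with over 40 N, if the wrist force passes 120 N, or if a joint passes its speed limit or range.

## Working session

There is one attempt and no reset: what is moved stays moved. The work goes in short steps, Python scripts to look and compute and a tool call to move; the robot and the scene stay as the last step left them, time stands still between calls to the robot, and variables do not carry over. Pictures are saved under pics/ and viewed, and the job is handed in when it is done.

Besides the shell and the picture viewer there is one more tool, called in YAML: its name, and indented under it one key for each argument. arm_command: Moves the arm, as the interface text tells. Its arguments: {"type":"object","properties":{"increments":{"type":"string"}},"required":["increments"]}

```bash
ls; mkdir -p pics; python3 - <<'E'
from bench import robot, viewer
import cv2, numpy as np
s=robot.read_state(); print(s)
for n in ["scene","side","wrist"]:
    print(n, viewer.camera_info(n))
    im=viewer.get_image(n); cv2.imwrite(f"pics/{n}0.png", im[:,:,::-1])
E
```

```text
pics
{'time': 0.0, 'joint_positions': array([-0.0977787 ,  0.38383229,  0.04381911,  1.59957984, -0.01789936,
        1.16120743, -0.04991942]), 'dq': array([-0.00101859, -0.00049387, -0.00241754, -0.00183655, -0.00055695,
       -0.00111217, -0.00090728]), 'effort': array([-8.41360106e-04, -4.33466363e+01,  1.02427706e+00, -2.49513745e+01,
        1.06121189e-02,  1.12996699e-02, -5.17373280e-06]), 'eef_pos': array([6.49508667e-01, 1.28146542e-05, 4.03285373e-01]), 'eef_rot': array([-3.13896147e+00,  1.36350811e-04,  1.57084949e+00]), 'contact_force': array([ 0.40103682,  0.28413223, -0.34864801]), 'moment': array([-0.03559038, -0.03000256,  0.03439431]), 'grip_width': 1.0020221258140698}
scene {'fovy': 45.08095727673575, 'cx': 328.6364034850376, 'cy': 240.2760315866691, 'dist': array([0.04092506, 0.        , 0.        , 0.        , 0.        ]), 'cam_to_world': array([[-0.49456986,  0.62274325, -0.60629324,  1.20659394],
       [ 0.86900084,  0.34191954, -0.35767104,  0.479159  ],
       [-0.01543371, -0.70376265, -0.71026751,  0.99823263],
       [ 0.        ,  0.        ,  0.    
[... 276 characters left out ...]
.03160099,  0.69964952, -0.71378704,  1.02929701],
       [ 0.00263567, -0.71408289, -0.7000562 ,  1.13679423],
       [ 0.        ,  0.        ,  0.        ,  1.        ]])}
wrist {'fovy': 58.61476585775563, 'cx': 316.67121135559034, 'cy': 235.99648905513783, 'dist': array([-0.02543632,  0.        ,  0.        ,  0.        ,  0.        ]), 'cam_to_world': array([[ 9.99993356e-01,  1.69212734e-03, -3.22881684e-03,
         6.50533554e-01],
       [ 7.30061549e-04, -9.60755168e-01, -2.77396780e-01,
         7.04735540e-02],
       [-3.57149314e-03,  2.77392579e-01, -9.60750020e-01,
         3.72430520e-01],
       [ 0.00000000e+00,  0.00000000e+00,  0.00000000e+00,
         1.00000000e+00]])}
```

View pics/scene0.png

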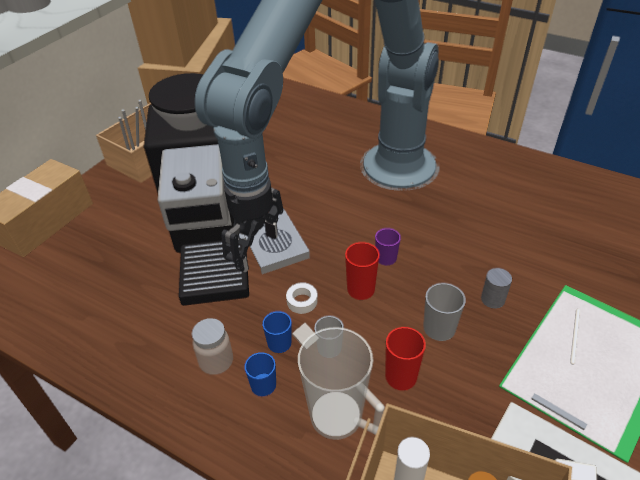

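View pics/side0.png

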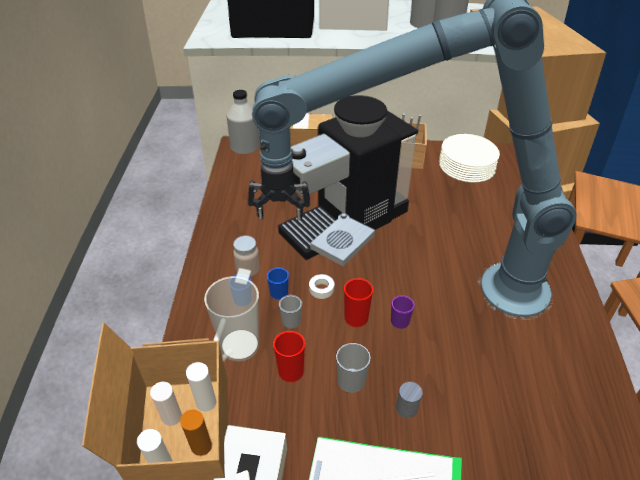

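View pics/wrist0.png

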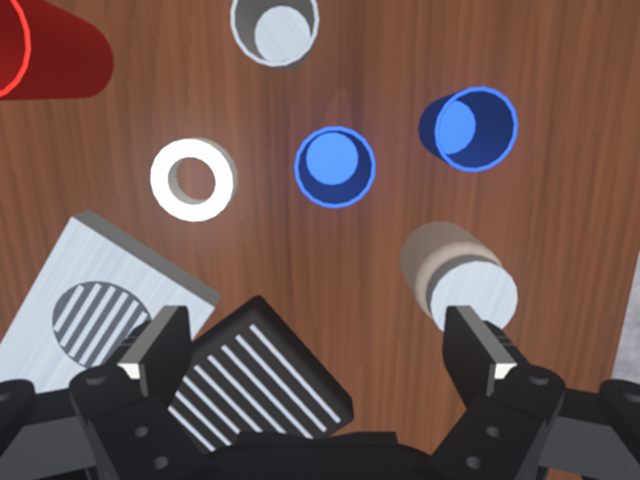

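```bash
cat > h.py <<'E'
import numpy as np, cv2
from bench import robot, viewer
def K(ci):
    f=240/np.tan(np.radians(ci["fovy"])/2); return np.array([[f,0,ci["cx"]],[0,f,ci["cy"]],[0,0,1]])
def ray(ci,uv):
    p=cv2.undistortPoints(np.array([[uv]],float),K(ci),ci["dist"])[0,0]
    T=ci["cam_to_world"]; d=T[:3,:3]@np.array([p[0],p[1],1]); return T[:3,3],d/np.linalg.norm(d)
def onz(ci,uv,z):
    o,d=ray(ci,uv); return o+d*(z-o[2])/d[2]
def tri(*r):
    A=np.zeros((3,3));b=np.zeros(3)
    for o,d in r:
        P=np.eye(3)-np.outer(d,d);A+=P;b+=P@o
    x=np.linalg.solve(A,b); return x,[np.linalg.norm((np.eye(3)-np.outer(d,d))@(x-o)) for o,d in r]
def proj(ci,p):
    T=ci["cam_to_world"];R=T[:3,:3].T;t=-R@T[:3,3]
    return cv2.projectPoints(np.array(p,float).reshape(-1,1,3),cv2.Rodrigues(R)[0],t,K(ci),ci["dist"])[0][:,0]
E
python3 - <<'E'
import cv2
s=cv2.imread("pics/side0.png"); c=cv2.imread("pics/scene0.png"); w=cv2.imread("pics/wrist0.png")
cv2.imwrite("pics/c1.png",cv2.resize(s[90:290,230:430],None,fx=3,fy=3,interpolation=cv2.INTER_CUBIC))
cv2.imwrite("pics/c2.png",cv2.resize(c[110:310,140:340],None,fx=3,fy=3,interpolation=cv2.INTER_CUBIC))
cv2.imwrite("pics/c3.png",cv2.resize(s[260:430,180:440],None,fx=3,fy=3,interpolation=cv2.INTER_CUBIC))
E
```

```text
(no output)
```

View pics/c1.png

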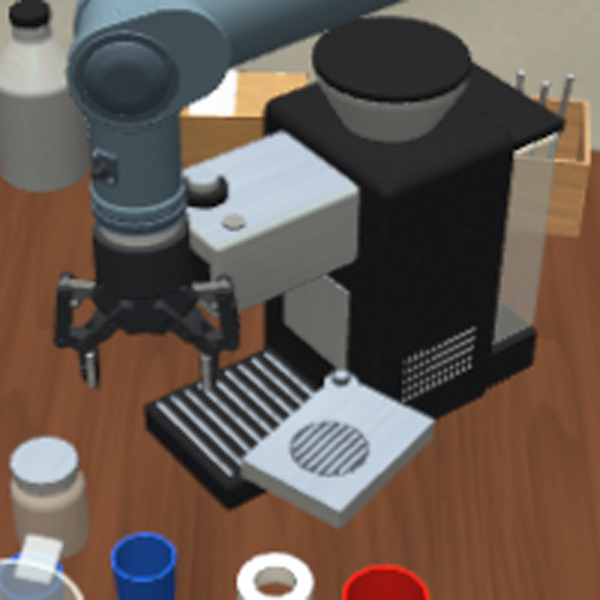

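View pics/c2.png

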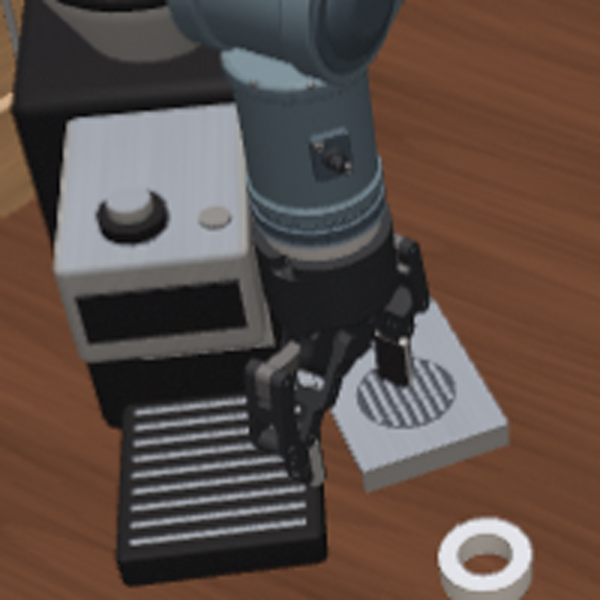

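View pics/c3.png

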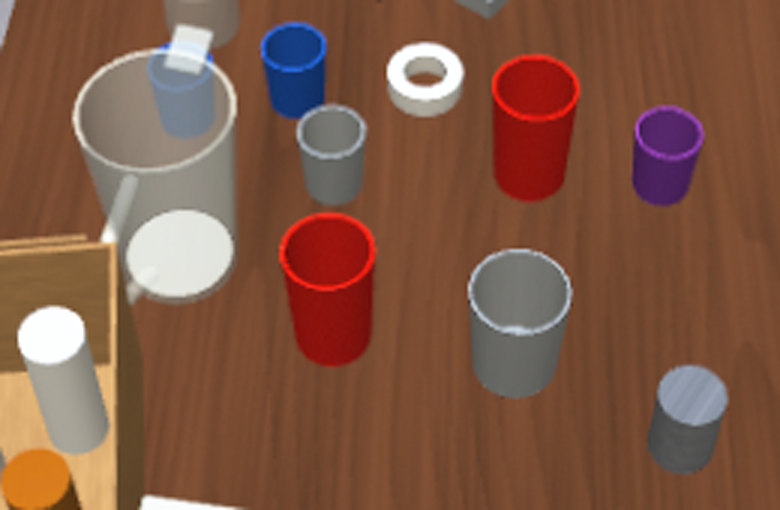

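```bash
python3 - <<'E'
from h import *
S=viewer.camera_info("side");C=viewer.camera_info("scene");W=viewer.camera_info("wrist")
c1=lambda u,v:(230+u/3,90+v/3); c2=lambda u,v:(140+u/3,110+v/3); c3=lambda u,v:(180+u/3,260+v/3)
p=lambda n,x:print(n,np.round(x,4))
p("cup rim side",onz(S,c3(331.5,132),.07)); p("cup rim wrist",onz(W,(275,22),.07))
p("grid side",onz(S,c1(329.5,448),.105)); p("grid scene",onz(C,c2(407,392),.105)); p("grid wrist",onz(W,(102,324),.105))
g=tri(ray(S,c1(329.5,448)),ray(C,c2(407,392)),ray(W,(102,324)));print(g)
p("pin side cap",onz(S,c1(341,376),.116))
for n,q in dict(far=(434,425),near=(341,518),left=(245,462)).items(): p("shelf "+n,onz(S,c1(*q),.105))
for n,q in dict(r=(507,432),l=(366,477)).items(): p("shelf scene "+n,onz(C,c2(*q),.105))
p("shelf w",onz(W,(78,215),.105));p("shelf w2",onz(W,(217,298),.105))
for n,q in dict(fl=(127,562),fr=(325,545),bl=(125,408)).items(): p("tray scene "+n,onz(C,c2(*q),.038))
for n,q in dict(near=(230,483),left=(150,408)).items(): p("tray side "+n,onz(S,c1(*q),.038))
for n,q in dict(fl=(58,272),fr=(250,260),bl=(68,120)).items(): p("head scene "+n,onz(C,c2(*q),.305))
for n,q in dict(nr=(356,187),nf=(206,250),br=(280,133)).items(): p("head side "+n,onz(S,c1(*q),.305))
print("button",tri(ray(S,c1(207,182)),ray(C,c2(131,205))))
print("small",tri(ray(S,c1(234,222)),ray(C,c2(215,217))))
E
```

```text
cup rim side [0.6195 0.1303 0.07  ]
cup rim wrist [0.6226 0.1273 0.07  ]
grid side [ 0.4978 -0.0747  0.105 ]
grid scene [ 0.5007 -0.0712  0.105 ]
grid wrist [ 0.4997 -0.0711  0.105 ]
(array([ 0.498777  , -0.07256918,  0.10436211]), [np.float64(0.0021445309073257523), np.float64(0.0012170547180685898), np.float64(0.0010198118345175378)])
pin side cap [ 0.4879 -0.1628  0.116 ]
shelf far [ 0.4014 -0.1093  0.105 ]
shelf near [0.4872 0.0142 0.105 ]
shelf left [ 0.5738 -0.0536  0.105 ]
shelf scene r [0.4999 0.0131 0.105 ]
shelf scene l [ 0.5837 -0.0504  0.105 ]
shelf w [0.4949 0.0071 0.105 ]
shelf w2 [ 0.5819 -0.0509  0.105 ]
tray scene fl [ 0.6863 -0.1934  0.038 ]
tray scene fr [ 0.6055 -0.0789  0.038 ]
tray scene bl [ 0.5675 -0.2943  0.038 ]
tray side near [ 0.5904 -0.0946  0.038 ]
tray side left [ 0.6753 -0.1985  0.038 ]
head scene fl [ 0.6748 -0.1896  0.305 ]
head scene fr [ 0.61   -0.0943  0.305 ]
head scene bl [ 0.5537 -0.2869  0.305 ]
head side nr [ 0.4803 -0.1995  0.305 ]
head side nf [ 0.607 -0.101  0.305]
head side br [ 0.55   -0.2854  0.305 ]
button (array([ 0.61146822, -0.18374019,  0.31592576]), [np.float64(0.0015712230615917491), np.float64(0.001571223061591792)])
small (array([ 0.58581849, -0.14040039,  0.30471393]), [np.float64(0.0013877551167007336), np.float64(0.0013877551167006052)])
```

```bash
python3 - <<'E'
from h import *
S=viewer.camera_info("side");C=viewer.camera_info("scene");W=viewer.camera_info("wrist")
c3=lambda u,v:(180+u/3,260+v/3)
for n,q,z in [("cup",(331.5,132),.07),("blue1",(294,48),.07),("blue2",(180,62),.07),("tape",(425,72),.025),("redA",(535,90),.115),("redB",(328,252),.115),("mug",(519,292),.1),("jugtop",(155,110),.19),("purple",(668,134),.07)]:
    print(n,np.round(onz(S,c3(*q),z),3))
print("scene cup", onz(C,(328.5,327),.07),"blue1",onz(C,(278,323),.07),"jug",onz(C,(336,362),.19),"redB",onz(C,(405,344),.115))
w=cv2.imread("pics/wrist0.png");s=cv2.imread("pics/side0.png");c=cv2.imread("pics/scene0.png")
a=cv2.resize(w[0:130,180:370],(570,390));b=cv2.resize(c[290:390,240:400],(640,400))
cv2.imwrite("pics/cw.png",a);cv2.imwrite("pics/cc.png",b)
E
```

```text
cup [0.62 0.13 0.07]
blue1 [0.659 0.035 0.07 ]
blue2 [0.758 0.055 0.07 ]
tape [0.544 0.019 0.025]
redA [0.451 0.117 0.115]
redB [0.61  0.287 0.115]
mug [0.465 0.308 0.1  ]
jugtop [0.743 0.215 0.19 ]
purple [0.337 0.124 0.07 ]
scene cup [0.62298331 0.13021747 0.07      ] blue1 [0.66300184 0.03788332 0.07      ] jug [0.75298698 0.220419   0.19      ] redB [0.61657159 0.28746758 0.115     ]
```

View pics/cw.png

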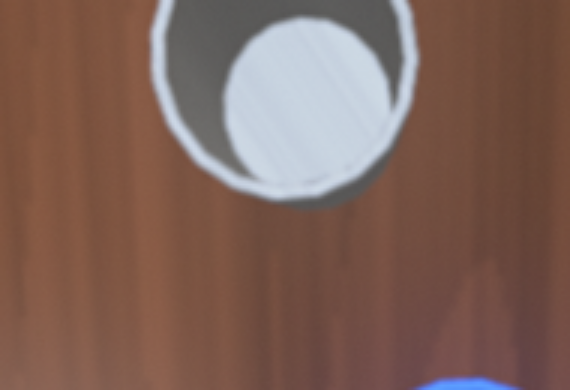

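View pics/cc.png

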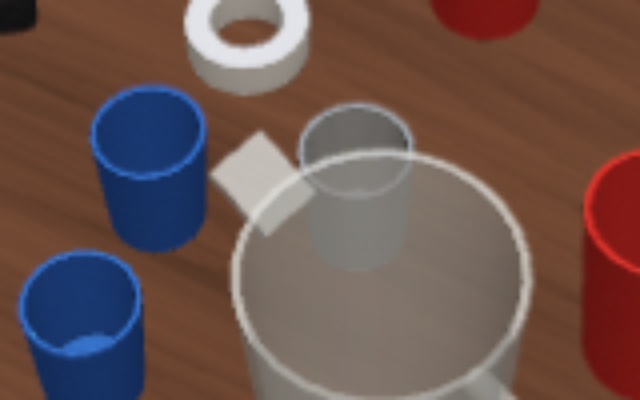

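```bash
python3 - <<'E'
from h import *
S=viewer.camera_info("side");C=viewer.camera_info("scene")
c3=lambda u,v:(180+u/3,260+v/3)
cc=lambda u,v:(240+u/4,290+v/4)
for a,b in [((172,28+27),(210,177)),((213,33),(262,132)),((205,72),(312,188)),((166,62),(265,236))]:
    print(onz(S,c3(*a),.185),onz(C,cc(*b),.185))
print(tri(ray(S,c3(190,48)),ray(C,cc(262,183))))
E
```

```text
[0.73923014 0.15326168 0.185     ] [0.73818103 0.12720503 0.185     ]
[0.70979637 0.12834441 0.185     ] [0.70724061 0.13435072 0.185     ]
[0.71100285 0.17021231 0.185     ] [0.72197353 0.16813012 0.185     ]
[0.74292122 0.1608639  0.185     ] [0.7522871  0.16318498 0.185     ]
(array([0.72717973, 0.14545753, 0.18266243]), [np.float64(0.001963574821687418), np.float64(0.00196357482168754)])
```

arm_command:
  increments: "-1 4 -1 0 0 0 0;-1 4 -1 0 0 0 0;-1 4 -0.8 0 0 0 0;-1 0.9 0 3 0 0 0;-1 0 0 4 0 0 0;-1 0 0 3 0 0 0;-1 0 0 0 0 0 0;-1 0 0 0 0 0 0"

```text
time: 1.15
eef_pos: [0.6225, 0.1291, 0.3057]
eef_rot: [3.14, -0.0, 1.571]
contact_force: [-0.4, 0.3, 0.7]
grip_width: 0.999
```

```bash
python3 - <<'E'
from h import *
for n in ["wrist","side","scene"]:
    cv2.imwrite(f"pics/{n}1.png", viewer.get_image(n)[:,:,::-1])
a=[cv2.imread(f"pics/{n}1.png") for n in ["wrist","side"]]
cv2.imwrite("pics/m1.png",cv2.resize(np.hstack(a),(800,300)))
E
```

```text
(no output)
```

View pics/wrist1.png

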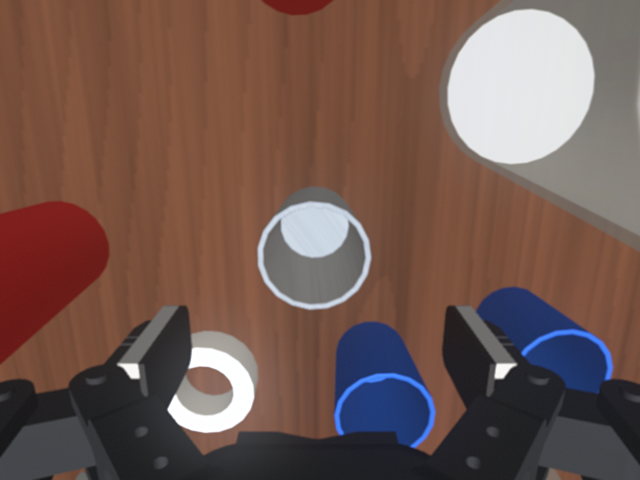

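View pics/scene1.png

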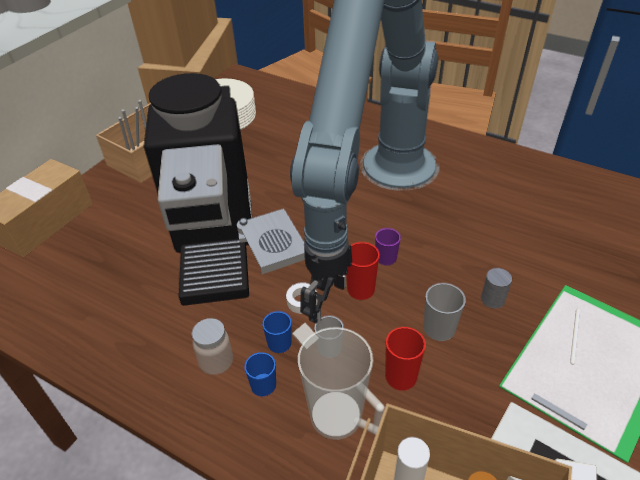

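View pics/side1.png

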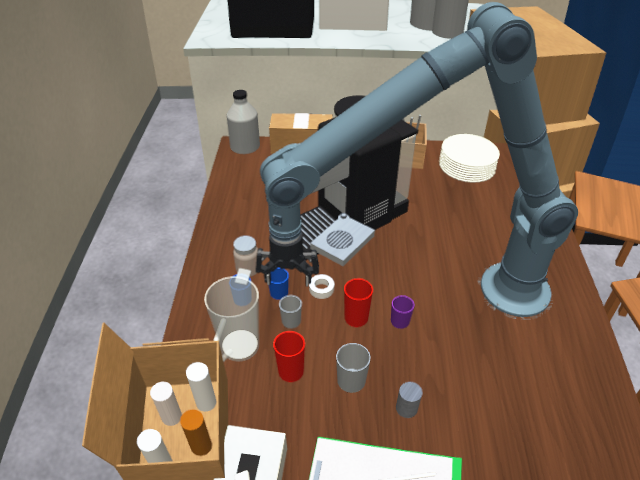

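```bash
python3 - <<'E'
from h import *
W=viewer.camera_info("wrist");s=robot.read_state();print(s["eef_pos"],s["time"])
print(onz(W,(314.5,255.5),.07), onz(W,(259.5,255.5),.07),onz(W,(369.5,255.5),.07))
c=cv2.imread("pics/scene1.png")
cv2.imwrite("pics/c4.png",cv2.resize(c[130:310,145:325],(720,720),interpolation=cv2.INTER_CUBIC)[:600])
cv2.imwrite("pics/c5.png",cv2.resize(c[205:310,165:315],(800,560),interpolation=cv2.INTER_CUBIC))
E
```

```text
[0.62289873 0.12915986 0.30682865] 1.3
[0.62353866 0.13011809 0.07      ] [0.59560321 0.13012328 0.07      ] [0.65149024 0.13010409 0.07      ]
```

View pics/c4.png

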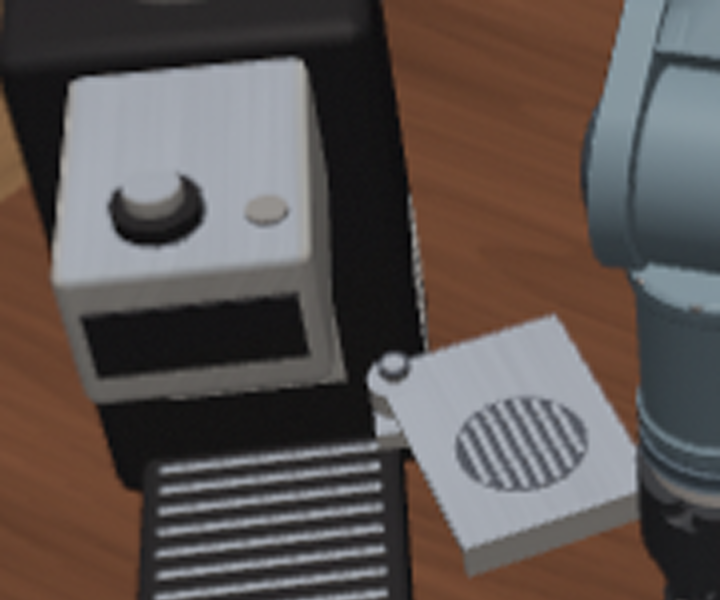

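View pics/c5.png

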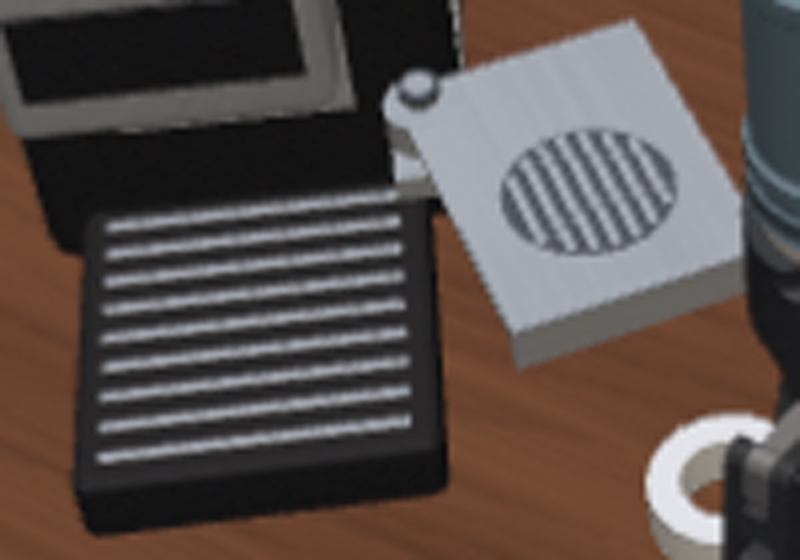

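arm_command:
  increments: "-1 0.1 0.1 3.5 0 0 0;-1 0 0 3.5 0 0 0;-1 0 0 2 0 0 0;-1 0 0 1.5 0 0 0;-1 0 0 0 0 0 0;1 0 0 0 0 0 0;1 0 0 0 0 0 0;1 0 0 0 0 0 0;1 0 0 0 0 0 0;1 0 0 0 0 0 0"

```text
time: 2.55
eef_pos: [0.6235, 0.1303, 0.2015]
eef_rot: [3.14, -0.001, 1.571]
contact_force: [-2.4, -0.5, 6.5]
grip_width: 0.662
```

```bash
python3 - <<'E'
from h import *
S=viewer.camera_info("side");C=viewer.camera_info("scene")
c1=lambda u,v:(230+u/3,90+v/3);c4=lambda u,v:(145+u/4,130+v/4);c5=lambda u,v:(165+u*150/800,205+v*105/560)
print("pincap",tri(ray(S,c1(341,376)),ray(C,c5(420,84))), onz(C,c5(420,84),.116))
print("grid",tri(ray(S,c1(329.5,448)),ray(C,c5(589,191))),onz(C,c5(589,191),.105))
print("button",tri(ray(S,c1(207,180)),ray(C,c4(153,192))))
for n,q,z in [("tray fl",(85,492),.038),("tray fr",(440,465),.038),("tray bl",(95,215),.038)]: print(n,onz(C,c5(*q),z))
for n,q,z in [("head fl",(58,280),.305),("head fr",(312,262),.305),("head br",(303,62),.305),("head bl",(72,85),.305)]: print(n,onz(C,c4(*q),z))
E
```

```text
pincap (array([ 0.4881701 , -0.16433141,  0.11334315]), [np.float64(0.0010778720893450592), np.float64(0.0010778720893450447)]) [ 0.49132084 -0.16118818  0.116     ]
grid (array([ 0.49845594, -0.07413865,  0.10337755]), [np.float64(0.0017021535713030989), np.float64(0.0017021535713031602)]) [ 0.50128524 -0.07135048  0.105     ]
button (array([ 0.61161745, -0.18454483,  0.31700809]), [np.float64(0.001981007641733592), np.float64(0.0019810076417335486)])
tray fl [ 0.68753497 -0.1961557   0.038     ]
tray fr [ 0.60753387 -0.07964571  0.038     ]
tray bl [ 0.56443602 -0.2934455   0.038     ]
head fl [ 0.6732876  -0.19055736  0.305     ]
head fr [ 0.60763916 -0.09683152  0.305     ]
head br [ 0.48559422 -0.19413     0.305     ]
head bl [ 0.55658095 -0.28358633  0.305     ]
```

arm_command:
  increments: "1 0 0 -1.5 0 0 0;1 0 0 -3 0 0 0;1 0 0 -4 0 0 0;1 0 0 -4 0 0 0;1 -2 -1 -1 0 0 0;1 -3.7 -2.3 0 0 0 0;1 -4 -2.5 0 0 0 0;1 -4 -2.5 0 0 0 0;1 -3.5 -2.2 0 0 0 0;1 0 0 0 0 0 0"

```text
time: 3.8
eef_pos: [0.5144, -0.0477, 0.3331]
eef_rot: [-3.137, 0.002, 1.562]
contact_force: [0.3, 1.1, -1.1]
grip_width: 0.667
```

```bash
python3 - <<'E'
from h import *
W=viewer.camera_info("wrist");print(robot.read_state()["eef_pos"])
print(proj(W,[[.5,-.072,.105]]))
for n in ["wrist","side"]:
    cv2.imwrite(f"pics/{n}2.png", viewer.get_image(n)[:,:,::-1])
E
```

```text
[ 0.51436526 -0.04771952  0.33309672]
[[289.05985838 307.10617617]]
```

View pics/wrist2.png

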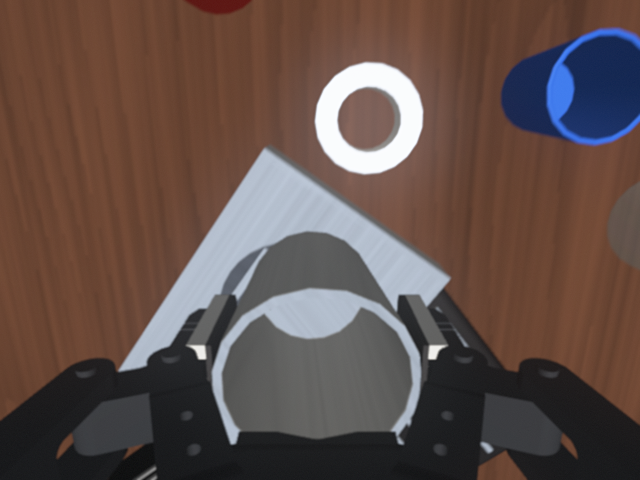

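View pics/side2.png

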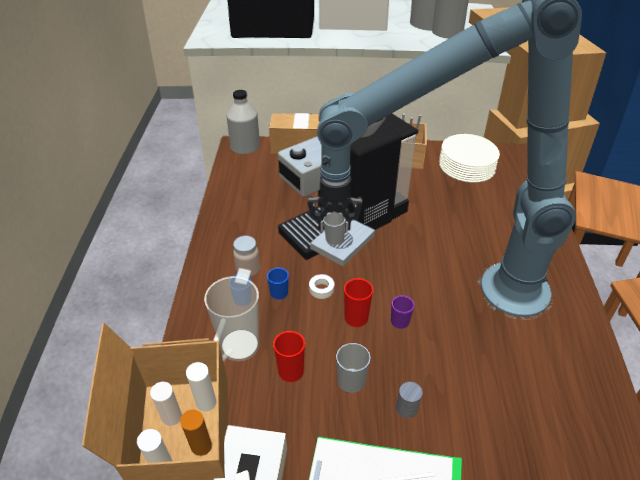

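```bash
python3 - <<'E'
from h import *
W=viewer.camera_info("wrist")
a=onz(W,(267,149),.105)[:2];b=onz(W,(449.5,279),.105)[:2];print(a,b,np.linalg.norm(b-a))
x=(b-a)/np.linalg.norm(b-a);y=np.array([-x[1],x[0]]);m=(a+b)/2
spot=m+0*x-.06*y;print("spot",spot,"yaw",np.degrees(np.arctan2(x[1],x[0])),"pin",m+.045*x-.14*y)
print(robot.read_state()["eef_pos"])
E
```

```text
[0.49468305 0.01123876] [ 0.58322469 -0.05239737] 0.10903751429059855
spot [ 0.50393686 -0.06930106] yaw -35.705334063134245 pin [ 0.49378883 -0.16052615]
[ 0.51670987 -0.04341164  0.3338558 ]
```

arm_command:
  increments: "1 -1.4 -0.75 0 0 0 0;1 -1.35 -0.7 0 0 0 0;1 0 0 1 0 0 0;1 0 0 1 0 0 0;1 0 0 0.4 0 0 0;1 0 0 0 0 0 0;1 0 0 0 0 0 0"

```text
time: 4.78
eef_pos: [0.5038, -0.0692, 0.3108]
eef_rot: [3.141, -0.0, 1.571]
contact_force: [0.6, -0.3, -0.5]
grip_width: 0.664
```

arm_command:
  increments: "1 -0.1 -0.1 0.2 0 0 0;1 0 0 0.15 0 0 0;1 0 0 0.1 0 0 0;1 0 0 0 0 0 0"

```text
time: 5.28
eef_pos: [0.5026, -0.0706, 0.3065]
eef_rot: [3.141, 0.0, 1.571]
contact_force: [-0.8, 0.2, 1.1]
grip_width: 0.664
```

arm_command:
  increments: "1 0 0 0.1 0 0 0;1 0 0 0.05 0 0 0;1 0 0 0 0 0 0"

```text
time: 5.65
eef_pos: [0.5036, -0.0709, 0.3064]
eef_rot: [3.138, 0.001, 1.57]
contact_force: [-1.2, -1.3, 5.8]
grip_width: 0.666
```

```bash
python3 - <<'E'
from h import *
print(robot.read_state())
a=[viewer.get_image(n)[:,:,::-1] for n in ["side","scene"]]
cv2.imwrite("pics/m3.png",np.hstack([cv2.resize(a[0][170:290,270:390],(400,400)),cv2.resize(a[1][180:300,220:340],(400,400))]))
E
```

```text
{'time': 5.65, 'joint_positions': array([-0.00374633,  0.23504983,  0.06930154,  2.02556603, -0.0206017 ,
        0.87797262,  0.07640442]), 'dq': array([-0.00103902,  0.00060105, -0.0003335 ,  0.00173026,  0.0009443 ,
       -0.00085414,  0.00045676]), 'effort': array([-3.92245743e-01, -2.92552078e+01,  2.96732867e-01, -1.91757166e+01,
       -1.43200485e-01, -2.45494740e-01,  2.10967858e-02]), 'eef_pos': array([ 0.50358627, -0.07090711,  0.30635092]), 'eef_rot': array([3.13796567e+00, 5.06440565e-04, 1.57044310e+00]), 'contact_force': array([-1.22880113, -1.25101522,  5.83587339]), 'moment': array([-0.13550486,  0.14820286, -0.03762138]), 'grip_width': 0.6657682419651088}
```

View pics/m3.png

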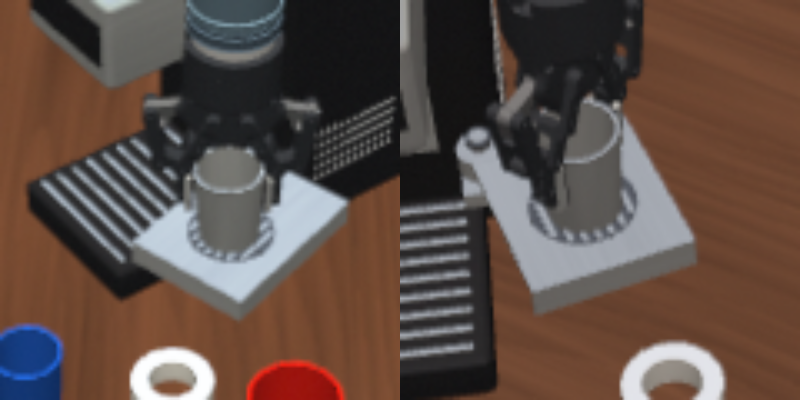

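arm_command:
  increments: "0.3 0 0 0 0 0 0;-0.3 0 0 0 0 0 0;-1 0 0 0 0 0 0;-1 0 0 0 0 0 0;-1 0 0 -1.5 0 0 0;-1 0 0 -3 0 0 0;-1 0 0 -4 0 0 0;-1 0 0 -1.5 0 0 0;-1 0 0 0 0 0 0"

```text
time: 6.88
eef_pos: [0.5029, -0.0705, 0.4061]
eef_rot: [3.138, 0.0, 1.571]
contact_force: [0.1, -0.2, -0.5]
grip_width: 0.996
```

```bash
python3 - <<'E'
from h import *
W=viewer.camera_info("wrist");print(robot.read_state()["eef_pos"])
a=[viewer.get_image(n)[:,:,::-1] for n in ["side","scene","wrist"]]
for n,i in zip("sde",a): pass
cv2.imwrite("pics/wrist4.png",a[2]);cv2.imwrite("pics/side4.png",a[0]);cv2.imwrite("pics/scene4.png",a[1])
cv2.imwrite("pics/m4.png",np.hstack([cv2.resize(a[0][170:290,270:390],(400,400)),cv2.resize(a[1][180:300,220:340],(400,400))]))
E
```

```text
[ 0.5028841  -0.07050781  0.40609348]
```

View pics/m4.png

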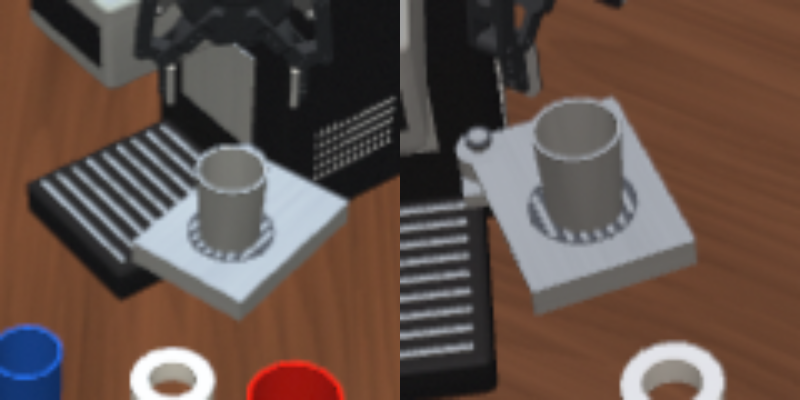

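View pics/wrist4.png

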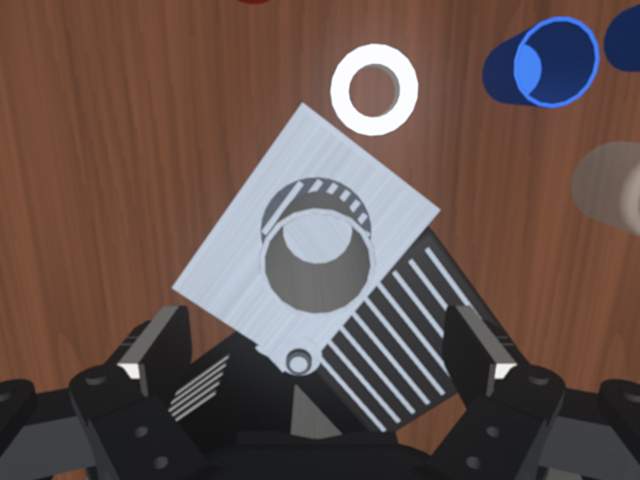

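```bash
python3 - <<'E'
from h import *
W=viewer.camera_info("wrist")
A,B,Cc=[onz(W,q,.105)[:2] for q in [(304,102.5),(439,210.5),(173,289)]]
print(A,B,Cc,np.linalg.norm(B-A),np.linalg.norm(Cc-A))
x=(B-A)/np.linalg.norm(B-A);y2=(A-Cc)/np.linalg.norm(A-Cc);y=np.array([-x[1],x[0]])
print("yaw",np.degrees(np.arctan2(x[1],x[0])),np.degrees(np.arctan2(-y2[0],y2[1])))
print("pin from corners",A+.1*x-.14*y,"cap",onz(W,(299,361.5),.116)[:2])
# tray corners
print("tray",onz(W,(430,229),.038),"cup rim",onz(W,(317,261),.175))
# axes tool & flange check
print(robot.read_state()["eef_pos"])
E
```

```text
[0.49400502 0.00609989] [ 0.57989796 -0.05982742] [ 0.40430791 -0.1145457 ] 0.10827745951853314 0.15033605076251053
yaw -37.50811574208526 -36.62991850291921
pin from corners [ 0.4880894  -0.16584488] cap [ 0.48969293 -0.16301715]
tray [ 0.59316076 -0.09020231  0.038     ] cup rim [ 0.50210518 -0.06947596  0.175     ]
[ 0.50179805 -0.07039415  0.40306334]
```

```bash
cat > plan.py <<'E'
import numpy as np
from scipy.spatial.transform import Rotation as R, Slerp
pin=np.array([.4897,-.163])
def rot(deg): a=np.radians(deg); return np.array([[np.cos(a),-np.sin(a)],[np.sin(a),np.cos(a)]])
def pose(syaw,sx,sy,ztip,side,tilt):
    """tip centre at shelf coords (m); side 'lip': tool x = shelf -x ; 'edge': tool x = shelf -y; lean tilt deg along tool x"""
    xy=pin+rot(syaw)@np.array([sx,sy])
    ya=syaw+180 if side=='lip' else syaw-90
    Rm=R.from_euler('z',ya,degrees=True)*R.from_euler('x',180,degrees=True)*R.from_euler('y',-tilt,degrees=True)
    tip=np.array([xy[0],xy[1],ztip]); return tip-Rm.apply([0,0,.173]),Rm
def rows(cur,targets,g=1):
    p,r=cur;out=[]
    for tp,tr,n in targets:
        sl=Slerp([0,1],R.concatenate([r,tr])); p0=p.copy()
        for k in range(1,n+1):
            q=p0+(tp-p0)*k/n; rr=sl(k/n)
            d=np.round(r.inv().apply(q-p)*100,2); v=np.round((r.inv()*rr).as_rotvec(),3)
            out.append((g,*d,*v)); p=p+r.apply(d/100); r=r*R.from_rotvec(v)
    for i in range(0,len(out),10): print(";".join(" ".join(f"{a:g}" for a in o) for o in out[i:i+10]),"\n")
    return p,r
E
python3 - <<'E'
from plan import *
from bench import robot
s=robot.read_state();cur=(s["eef_pos"],R.from_euler('xyz',s["eef_rot"]));print(s["eef_pos"],s["eef_rot"])
T=[]
for a,n in [((-36.5,-.132,.12,.19,'lip',25),7),((-36.5,-.132,.12,.089,'lip',25),3),((-36.5,-.113,.12,.089,'lip',25),2)]:
    p,r=pose(*a);print(p,r.as_euler('xyz'));T.append((p,r,n))
rows(cur,T)
E
```

```text
[ 0.50179805 -0.07039415  0.40306334] [-3.13844158e+00 -1.65053964e-04  1.57090366e+00]
[0.39619727 0.05546869 0.34679125] [3.14159265 0.43633231 2.50454748]
[0.39619727 0.05546869 0.24579125] [3.14159265 0.43633231 2.50454748]
[0.41147056 0.04416705 0.24579125] [3.14159265 0.43633231 2.50454748]
1 1.8 -1.51 0.81 -0.029 -0.058 -0.131;1 2.02 -1.27 0.66 -0.03 -0.058 -0.131;1 2.21 -1.02 0.5 -0.029 -0.058 -0.131;1 2.34 -0.73 0.34 -0.03 -0.058 -0.131;1 2.44 -0.42 0.19 -0.03 -0.058 -0.131;1 2.48 -0.11 0.03 -0.029 -0.058 -0.132;1 2.47 0.23 -0.11 -0.03 -0.058 -0.131;1 1.42 -0 3.05 0 0 0;1 1.43 -0 3.05 0 0 0;1 1.42 -0.01 3.06 0 0 0 

1 -0.86 0 0.4 0 0 0;1 -0.86 0 0.4 0 0 0
```

arm_command:
  increments: "1 1.8 -1.51 0.81 -0.029 -0.058 -0.131;1 2.02 -1.27 0.66 -0.03 -0.058 -0.131;1 2.21 -1.02 0.5 -0.029 -0.058 -0.131;1 2.34 -0.73 0.34 -0.03 -0.058 -0.131;1 2.44 -0.42 0.19 -0.03 -0.058 -0.131;1 2.48 -0.11 0.03 -0.029 -0.058 -0.132;1 2.47 0.23 -0.11 -0.03 -0.058 -0.131;1 0 0 0 0 0 0;1 0 0 0 0 0 0"

```text
time: 8.15
eef_pos: [0.3973, 0.0548, 0.3477]
eef_rot: [3.14, 0.438, 2.502]
contact_force: [-0.2, -0.5, -0.4]
grip_width: 0.0
```

```bash
python3 - <<'E'
from h import *
a=[viewer.get_image(n)[:,:,::-1] for n in ["side","scene"]]
cv2.imwrite("pics/m5.png",np.hstack([cv2.resize(a[0][120:320,240:440],(400,400)),cv2.resize(a[1][120:320,180:380],(400,400))]))
E
```

```text
(no output)
```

View pics/m5.png

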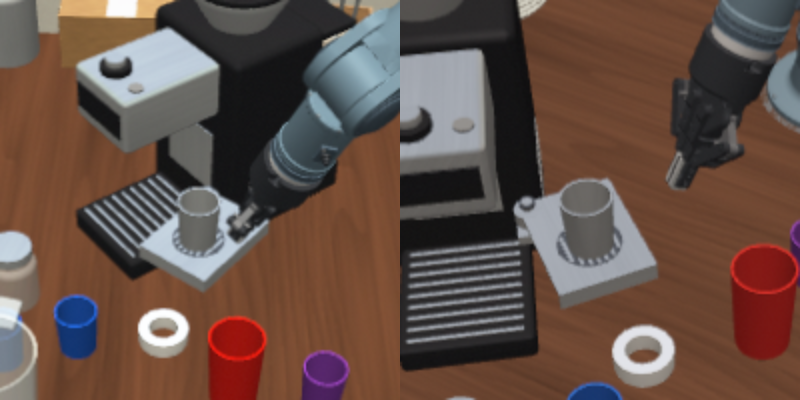

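arm_command:
  increments: "1 1.42 0 3.05 0 0 0;1 1.43 0 3.05 0 0 0;1 1.42 0 3.06 0 0 0;1 0 0 0 0 0 0;1 -0.86 0 0.4 0 0 0;1 -0.6 0 0.28 0 0 0;1 0 0 0 0 0 0"

```text
time: 9.12
eef_pos: [0.4117, 0.0454, 0.2485]
eef_rot: [3.137, 0.441, 2.501]
contact_force: [0.3, -0.2, 0.1]
grip_width: 0.001
```

```bash
python3 - <<'E'
from h import *
a=[viewer.get_image(n)[:,:,::-1] for n in ["side","scene"]]
cv2.imwrite("pics/m6.png",np.hstack([cv2.resize(a[0][170:290,290:410],(400,400)),cv2.resize(a[1][150:300,210:360],(400,400))]))
from plan import *
s=robot.read_state();cur=(s["eef_pos"],R.from_euler('xyz',s["eef_rot"]));print(s["eef_pos"],s["eef_rot"],s["contact_force"])
T=[]
for k in range(0,27):
    y=-36.5-k*3; p,r=pose(y,-.110,.12,.089,'lip',25);T.append((p,r,1))
rows(cur,T); print(T[-1][0])
E
```

```text
[0.41082933 0.04575848 0.24782418] [3.13785151 0.44036408 2.50270346] [ 0.35588226 -0.29847153 -0.25540392]
1 -0.32 -0.09 0.37 0.003 0.004 -0.002;1 -0.59 0.94 0.28 0.022 0 0.048;1 -0.59 0.94 0.28 0.022 0 0.047;1 -0.59 0.94 0.27 0.022 0 0.048;1 -0.59 0.95 0.28 0.022 0 0.047;1 -0.6 0.94 0.27 0.023 -0 0.048;1 -0.59 0.94 0.28 0.022 -0 0.047;1 -0.59 0.94 0.28 0.022 0 0.048;1 -0.59 0.95 0.27 0.022 0 0.047;1 -0.59 0.94 0.28 0.022 0 0.047 

1 -0.6 0.94 0.27 0.022 0 0.048;1 -0.59 0.94 0.28 0.022 -0 0.047;1 -0.59 0.94 0.28 0.023 -0 0.048;1 -0.59 0.94 0.27 0.022 0 0.047;1 -0.59 0.95 0.28 0.022 0 0.048;1 -0.6 0.94 0.27 0.022 0 0.047;1 -0.59 0.94 0.28 0.022 0 0.048;1 -0.59 0.94 0.28 0.022 0 0.047;1 -0.59 0.94 0.27 0.022 0 0.048;1 -0.59 0.95 0.28 0.022 -0 0.047 

1 -0.59 0.94 0.27 0.023 -0 0.047;1 -0.6 0.94 0.28 0.022 0 0.048;1 -0.59 0.94 0.28 0.022 0 0.047;1 -0.59 0.94 0.27 0.022 0 0.048;1 -0.59 0.95 0.28 0.022 0 0.047;1 -0.59 0.94 0.27 0.022 0 0.048;1 -0.6 0.94 0.28 0.022 0 0.047 

[ 0.67483106 -0.04613749  0.24579125]
```

View pics/m6.png

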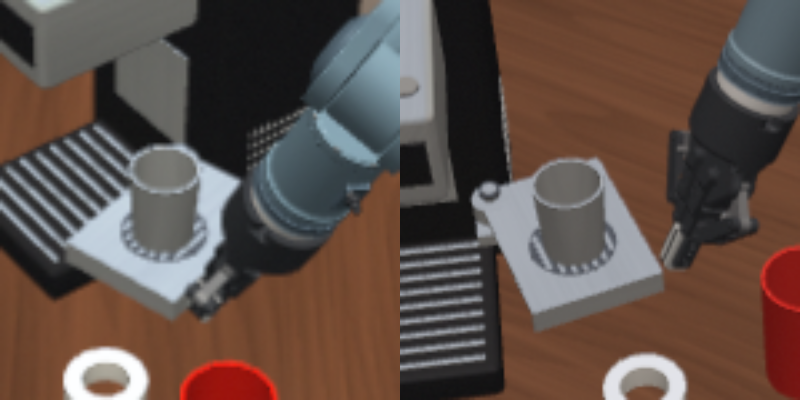

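arm_command:
  increments: "1 -0.32 -0.09 0.37 0 0 0;1 -0.3 0.47 0.14 0.011 0 0.024;1 -0.3 0.47 0.14 0.011 0 0.024;1 -0.59 0.94 0.28 0.022 0 0.047;1 -0.59 0.94 0.28 0.022 0 0.048;1 -0.59 0.94 0.28 0.022 0 0.047;1 -0.59 0.94 0.28 0.022 0 0.048;1 -0.59 0.94 0.28 0.022 0 0.047"

```text
time: 10.22
eef_pos: [0.4815, 0.0558, 0.2451]
eef_rot: [3.137, 0.438, 2.186]
contact_force: [-0.4, -0.7, 0.1]
grip_width: 0.004
```

```bash
cat > look.py <<'E'
import sys
from h import *
n=sys.argv[1]
a=[viewer.get_image(k)[:,:,::-1] for k in ["side","scene"]]
cv2.imwrite(f"pics/m{n}.png",np.hstack([cv2.resize(a[0][130:290,260:420],(400,400)),cv2.resize(a[1][140:300,170:330],(400,400))]))
E
python3 look.py 7
```

```text
(no output)
```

View pics/m7.png

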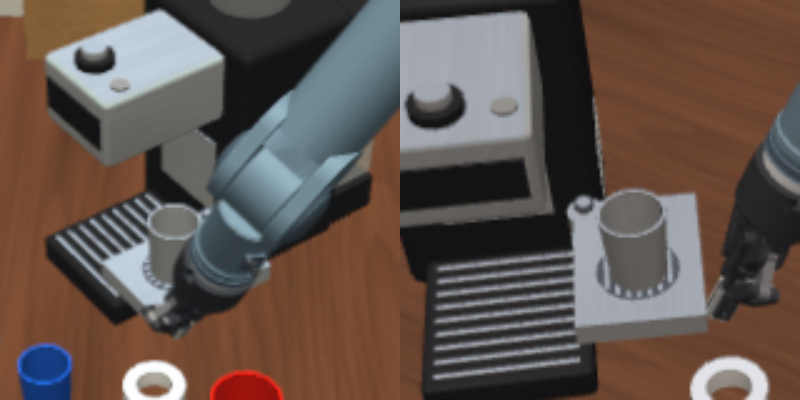

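arm_command:
  increments: "1 -0.59 0.94 0.28 0.022 0 0.047;1 -0.59 0.94 0.28 0.022 0 0.048;1 -0.59 0.94 0.28 0.022 0 0.047;1 -0.59 0.94 0.27 0.022 0 0.048;1 -0.59 0.95 0.28 0.022 0 0.048;1 -0.59 0.94 0.27 0.022 0 0.047;1 -0.59 0.94 0.28 0.022 0 0.048;1 -0.59 0.94 0.28 0.022 0 0.047;1 -0.59 0.94 0.27 0.022 0 0.048;1 -0.59 0.95 0.28 0.022 0 0.047"

```text
time: 11.58
eef_pos: [0.5919, 0.0305, 0.2455]
eef_rot: [3.135, 0.436, 1.661]
contact_force: [-0.8, 1.3, -1.1]
grip_width: -0.002
```

```bash
python3 look.py 8; python3 - <<'E'
from plan import *
from bench import robot
s=robot.read_state();print(s["eef_pos"],s["eef_rot"],s["joint_positions"]); print(pose(-36.5-48,-.11,.12,.089,'lip',25)[0])
E
```

```text
[0.59266473 0.02959318 0.24577757] [3.13379785 0.4367599  1.66126883] [-0.20332479  0.48471075 -0.02813669  1.85799913  0.5655194   0.93736111
 -0.50841338]
[0.59159694 0.03077143 0.24579125]
```

View pics/m8.png

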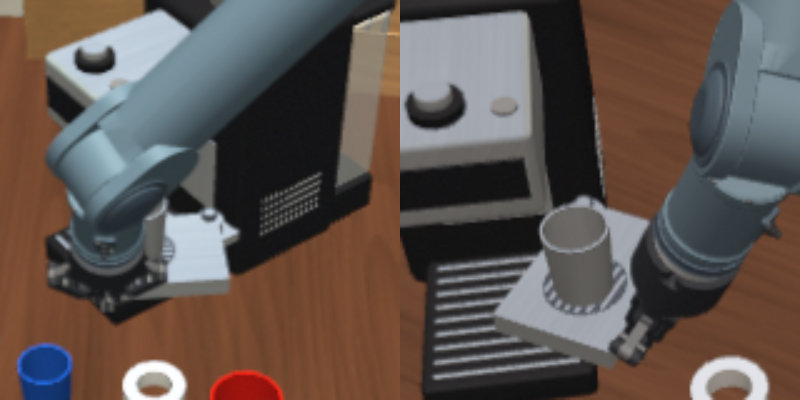

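arm_command:
  increments: "1 -0.59 0.94 0.28 0.022 0 0.047;1 -0.59 0.94 0.28 0.022 0 0.048;1 -0.59 0.94 0.28 0.022 0 0.047;1 -0.59 0.94 0.27 0.022 0 0.048;1 -0.59 0.95 0.28 0.022 0 0.048;1 -0.59 0.94 0.27 0.022 0 0.047;1 -0.59 0.94 0.28 0.022 0 0.048;1 -0.59 0.94 0.28 0.022 0 0.047;1 -0.4 0.63 0.18 0.015 0 0.032"

```text
time: 12.8
eef_pos: [0.6665, -0.0343, 0.2458]
eef_rot: [3.134, 0.433, 1.207]
contact_force: [1.5, 1.2, -0.7]
grip_width: -0.0
```

```bash
python3 look.py 9; python3 - <<'E'
from plan import *
from bench import robot
s=robot.read_state();print(s["eef_pos"],s["eef_rot"],s["joint_positions"],s["contact_force"])
E
```

```text
[ 0.66640036 -0.03504202  0.24598263] [3.1339999  0.43418031 1.20751246] [-0.1331505   0.63170765  0.05136248  1.61241589  0.40300672  1.12301771
 -0.66809085] [0.11807763 0.01688417 0.10803875]
```

View pics/m9.png

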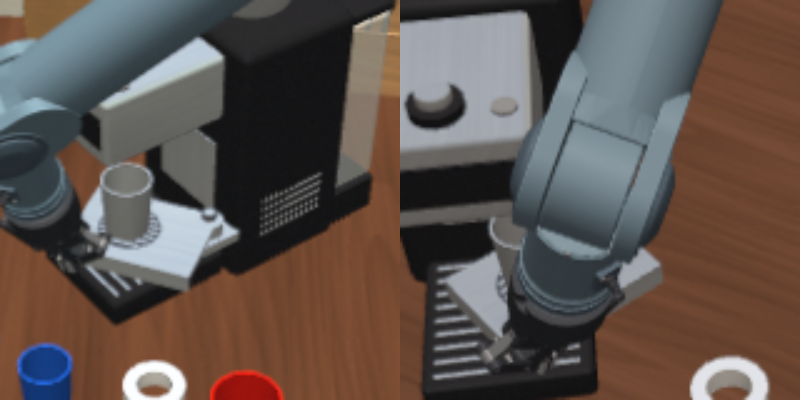

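```bash
python3 - <<'E'
from plan import *
from bench import robot
s=robot.read_state();cur=(s["eef_pos"],R.from_euler('xyz',s["eef_rot"]))
p0=cur[0]-cur[1].apply([0,0,.09])+np.array([0,0,.03])
T=[(p0,cur[1],3)]
for a,n in [((-111,-.088,-.055,.20,'edge',22),11),((-111,-.088,-.055,.089,'edge',22),3)]:
    p,r=pose(*a);print(p,r.as_euler('xyz'));T.append((p,r,n))
rows(cur,T)
E
```

```text
[ 0.40938696 -0.03790995  0.36040281] [3.14159265 0.38397244 2.77507351]
[ 0.40938696 -0.03790995  0.24940281] [3.14159265 0.38397244 2.77507351]
1 -0.42 0.01 -3.91 0 0 0;1 -0.42 0 -3.9 0 0 0;1 -0.42 0.01 -3.91 0 0 0;1 -1.1 -2.17 0.46 -0.056 0.004 -0.131;1 -0.8 -2.32 0.34 -0.056 0.004 -0.13;1 -0.5 -2.42 0.2 -0.056 0.004 -0.131;1 -0.18 -2.47 0.06 -0.057 0.004 -0.131;1 0.15 -2.47 -0.08 -0.056 0.004 -0.13;1 0.47 -2.43 -0.22 -0.056 0.005 -0.131;1 0.77 -2.33 -0.34 -0.056 0.004 -0.131 

1 1.08 -2.18 -0.47 -0.056 0.004 -0.131;1 1.35 -1.99 -0.58 -0.056 0.004 -0.13;1 1.6 -1.76 -0.68 -0.056 0.004 -0.131;1 1.82 -1.5 -0.77 -0.056 0.004 -0.131;1 1.39 0 3.43 -0 -0 0;1 1.38 0 3.43 -0 -0 0;1 1.39 0 3.43 -0 -0 0
```

arm_command:
  increments: "1 -0.42 0.01 -3.91 0 0 0;1 -0.42 0 -3.9 0 0 0;1 -0.42 0.01 -3.91 0 0 0;1 -1.1 -2.17 0.46 -0.056 0.004 -0.131;1 -0.8 -2.32 0.34 -0.056 0.004 -0.13;1 -0.5 -2.42 0.2 -0.056 0.004 -0.131;1 -0.18 -2.47 0.06 -0.057 0.004 -0.131;1 0.15 -2.47 -0.08 -0.056 0.004 -0.13;1 0.47 -2.43 -0.22 -0.056 0.005 -0.131;1 0.77 -2.33 -0.34 -0.056 0.004 -0.131"

```text
time: 14.15
eef_pos: [0.5054, -0.0234, 0.3593]
eef_rot: [-3.132, 0.401, 2.217]
contact_force: [-0.6, -0.8, 0.3]
grip_width: 0.0
```

arm_command:
  increments: "1 1.08 -2.18 -0.47 -0.056 0.004 -0.131;1 1.35 -1.99 -0.58 -0.056 0.004 -0.13;1 1.6 -1.76 -0.68 -0.056 0.004 -0.131;1 1.82 -1.5 -0.77 -0.056 0.004 -0.131;1 0 0 0 0 0 0;1 0 0 0 0 0 0"

```text
time: 14.9
eef_pos: [0.4093, -0.0371, 0.3608]
eef_rot: [3.141, 0.384, 2.776]
contact_force: [0.5, -0.0, -0.1]
grip_width: 0.002
```

```bash
python3 look.py 10; python3 - <<'E'
from plan import *
from h import *
s=robot.read_state();print(s["eef_pos"],s["eef_rot"],s["joint_positions"],s["contact_force"])
cv2.imwrite("pics/wrist10.png",viewer.get_image("wrist")[:,:,::-1])
E
```

```text
[ 0.40978969 -0.03676538  0.36078179] [3.14089777 0.38357039 2.77750946] [ 0.01410962 -0.12138725 -0.0775874   2.29760395  0.2504283   0.62819942
  0.96422116] [ 0.37355471  1.3630018  -0.02285121]
```

View pics/m10.png

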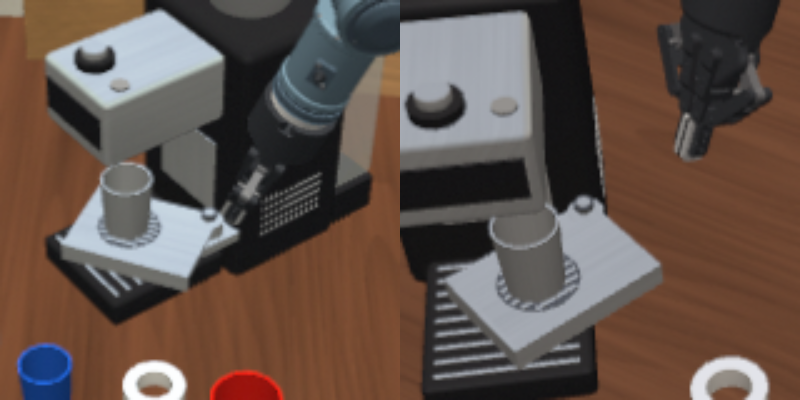

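View pics/wrist10.png

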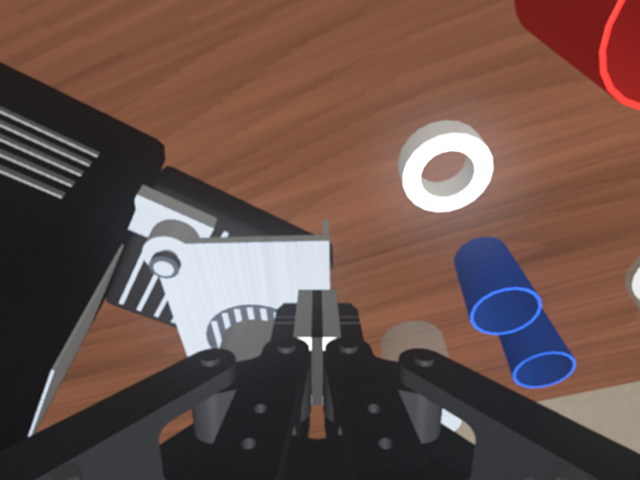

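```bash
python3 - <<'E'
from plan import *
from h import *
W=viewer.camera_info("wrist")
a=onz(W,(195,241),.105);b=onz(W,(329,238),.105);c=onz(W,(163,262),.116)
print(a,b,"cap",c,"yaw",np.degrees(np.arctan2(*(a-b)[1::-1])))
print("corner predicted -111:",pin+rot(-111)@[-.1,-.01])
# machine body edge: near-right corner at top unknown
s=robot.read_state();cur=(s["eef_pos"],R.from_euler('xyz',s["eef_rot"]))
T=[]
for a,n in [((-111,-.086,-.055,.089,'edge',22),3),((-111,-.086,-.030,.089,'edge',22),2)]:
    p,r=pose(*a);T.append((p,r,n))
cur=rows(cur,T)
T=[]
for k in range(0,13):
    p,r=pose(-111-3*k,-.086,-.020,.089,'edge',22);T.append((p,r,1))
rows(cur,T); print(T[0][0],T[-1][0])
E
```

```text
[ 0.48471946 -0.14297057  0.105     ] [ 0.5111691 -0.0667483  0.105    ] cap [ 0.48507669 -0.16220562  0.116     ] yaw -109.13712335245471
corner predicted -111: [ 0.51620099 -0.06605828]
1 1.38 -0.11 3.44 0.001 -0 0.001;1 1.39 -0.11 3.44 0 -0.001 0.001;1 1.39 -0.11 3.44 0.001 0 0.001;1 -1.16 0 0.47 -0 0 -0;1 -1.16 0 0.47 -0 0 -0 

1 -0.93 0.01 0.37 -0 0 -0;1 -0.43 0.43 0.17 0.019 0 0.048;1 -0.42 0.43 0.18 0.02 0 0.049;1 -0.43 0.43 0.17 0.019 0 0.048;1 -0.43 0.43 0.17 0.02 0 0.049;1 -0.43 0.44 0.18 0.02 0 0.048;1 -0.43 0.43 0.17 0.019 0 0.049;1 -0.42 0.43 0.17 0.02 0 0.048;1 -0.43 0.43 0.17 0.02 0 0.049;1 -0.43 0.43 0.18 0.019 0 0.048 

1 -0.43 0.44 0.17 0.02 0 0.049;1 -0.43 0.43 0.17 0.019 0 0.048;1 -0.42 0.43 0.18 0.02 0 0.049 

[ 0.44134554 -0.05231999  0.24940281] [ 0.5156365  -0.04503596  0.24940281]
```

arm_command:
  increments: "1 1.38 -0.11 3.44 0 0 0;1 1.39 -0.11 3.44 0 0 0;1 1.39 -0.11 3.44 0 0 0;1 0 0 0 0 0 0;1 -1.16 0 0.47 0 0 0;1 -1 0 0.4 0 0 0;1 0 0 0 0 0 0"

```text
time: 15.92
eef_pos: [0.4317, -0.0488, 0.2509]
eef_rot: [3.139, 0.387, 2.776]
contact_force: [-0.3, 0.2, -0.8]
grip_width: 0.003
```

```bash
python3 look.py 11; python3 - <<'E'
from plan import *
from h import *
s=robot.read_state();print(s["eef_pos"],s["eef_rot"],s["contact_force"])
cv2.imwrite("pics/wrist11.png",viewer.get_image("wrist")[:,:,::-1])
E
```

```text
[ 0.43003122 -0.04861257  0.24991583] [3.14048374 0.38428711 2.77674929] [-0.94424101  0.41823968 -0.43468857]
```

View pics/m11.png

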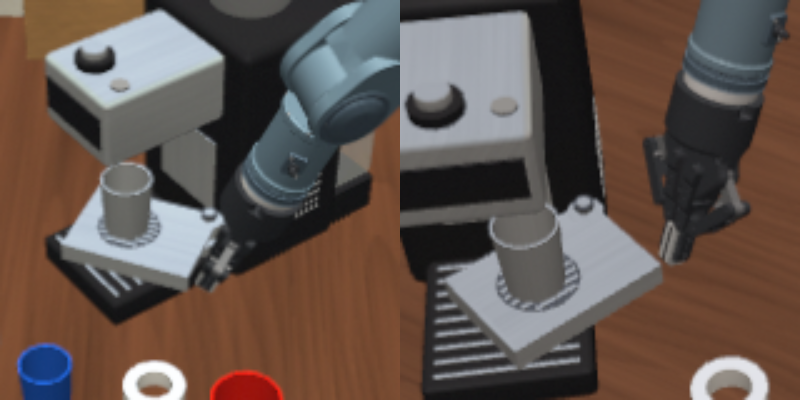

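View pics/wrist11.png

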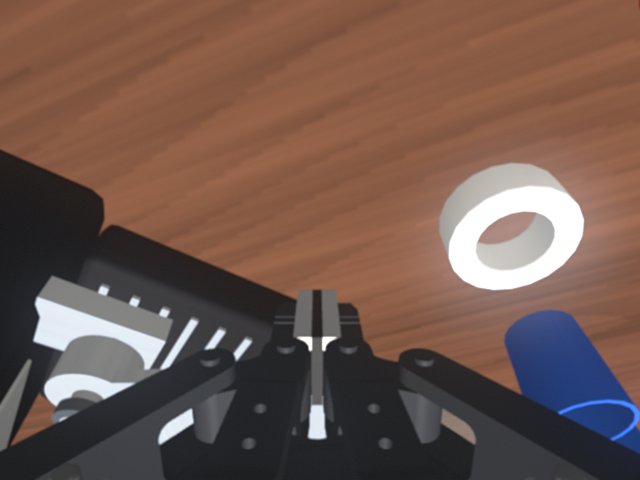

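```bash
python3 - <<'E'
from plan import *
from bench import robot
s=robot.read_state();cur=(s["eef_pos"],R.from_euler('xyz',s["eef_rot"]))
T=[]
for k in range(0,13):
    p,r=pose(-111-3*k,-.078,-.022,.089,'edge',22);T.append((p,r,2 if k==0 else 1))
rows(cur,T); print(T[-1][0])
E
```

```text
1 -0.48 -0.37 0.2 0.001 -0 0.001;1 -0.48 -0.36 0.2 0 -0.001 0.001;1 -0.38 0.44 0.16 0.02 0 0.049;1 -0.39 0.44 0.16 0.02 0 0.048;1 -0.39 0.45 0.16 0.019 0 0.049;1 -0.39 0.44 0.15 0.02 0 0.048;1 -0.39 0.45 0.16 0.02 0 0.049;1 -0.39 0.44 0.16 0.019 0 0.048;1 -0.39 0.44 0.16 0.02 0 0.049;1 -0.39 0.45 0.15 0.02 0 0.048 

1 -0.39 0.44 0.16 0.019 0 0.049;1 -0.39 0.44 0.16 0.02 0 0.048;1 -0.39 0.45 0.16 0.019 0 0.049;1 -0.39 0.44 0.15 0.02 0 0.048 

[ 0.50783786 -0.04771573  0.24940281]
```

arm_command:
  increments: "1 -0.3 -0.37 0.12 0 0 0;1 -0.3 -0.36 0.12 0 0 0;1 -0.3 0 0.12 0 0 0;1 -0.39 0.44 0.16 0.02 0 0.048;1 -0.39 0.45 0.16 0.019 0 0.049;1 -0.39 0.44 0.15 0.02 0 0.048;1 -0.39 0.45 0.16 0.02 0 0.049"

```text
time: 16.95
eef_pos: [0.4583, -0.0499, 0.2485]
eef_rot: [-3.14, 0.381, 2.567]
contact_force: [-0.6, 0.9, 0.3]
grip_width: 0.001
```

```bash
python3 look.py 12; python3 - <<'E'
from bench import robot
s=robot.read_state();print(s["eef_pos"],s["eef_rot"],s["contact_force"])
E
```

```text
[ 0.45900426 -0.0494413   0.24880602] [-3.14069961  0.38213338  2.56950455] [-0.803781   -0.16220281 -0.42260248]
```

View pics/m12.png

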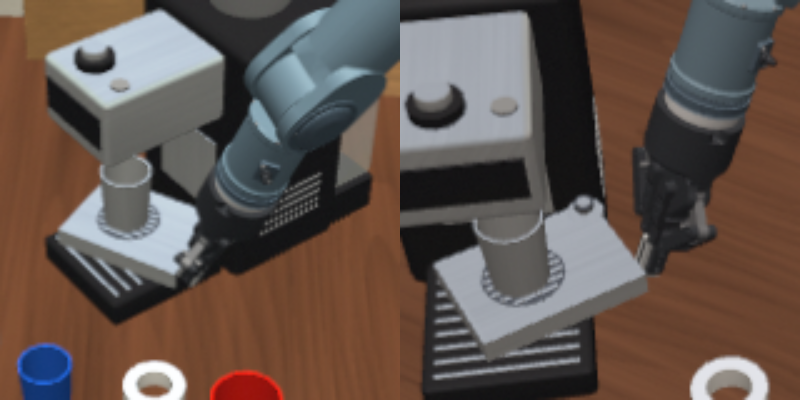

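Shelf and cup are moving. Continue.

arm_command:
  increments: "1 -0.39 0.44 0.16 0.019 0 0.048;1 -0.39 0.44 0.16 0.02 0 0.049;1 -0.39 0.45 0.15 0.02 0 0.048;1 -0.39 0.44 0.16 0.019 0 0.049;1 -0.39 0.44 0.16 0.02 0 0.048"

```text
time: 17.68
eef_pos: [0.4885, -0.0455, 0.2485]
eef_rot: [-3.14, 0.381, 2.307]
contact_force: [-0.8, 0.3, -1.3]
grip_width: -0.001
```

```bash
python3 look.py 13; python3 - <<'E'
from bench import robot
s=robot.read_state();print(s["eef_pos"],s["eef_rot"],s["contact_force"])
E
```

```text
[ 0.48910786 -0.04550075  0.2488035 ] [-3.14059476  0.38232035  2.30898022] [-0.17566819  0.37626213 -0.61367804]
```

View pics/m13.png

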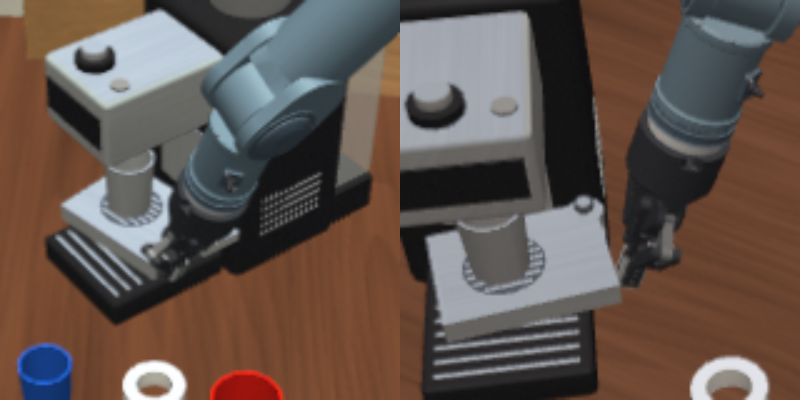

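arm_command:
  increments: "1 -0.39 0.45 0.15 0.02 0 0.049;1 -0.39 0.44 0.16 0.019 0 0.048;1 -0.3 0.3 0.12 0.015 0 0.036;1 0 0 0 0 0 0"

```text
time: 18.27
eef_pos: [0.5055, -0.0471, 0.2489]
eef_rot: [-3.14, 0.383, 2.165]
contact_force: [-0.0, 1.1, -1.0]
grip_width: 0.001
```

```bash
python3 look.py 14; python3 - <<'E'
from bench import robot
s=robot.read_state();print(s["eef_pos"],s["eef_rot"],s["contact_force"])
E
```

```text
[ 0.50532799 -0.04718887  0.24902985] [-3.14040809  0.38283854  2.16507476] [ 0.32778368  0.18804445 -0.43676835]
```

View pics/m14.png

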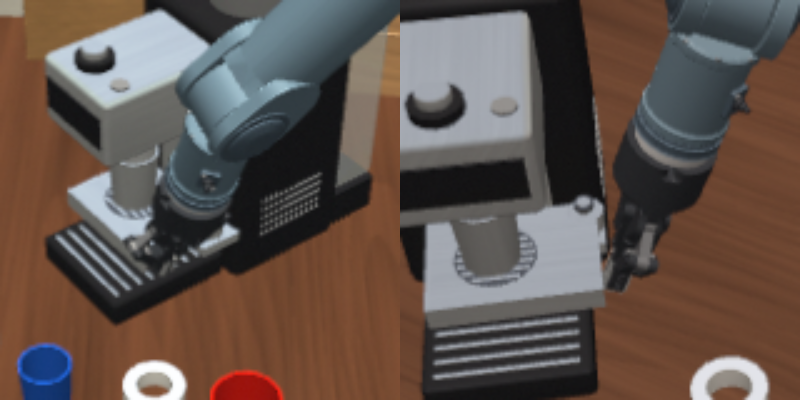

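arm_command:
  increments: "1 -0.28 0.1 0.11 0 0 0;1 -0.28 0.1 0.11 0 0 0;1 0 0 0 0 0 0"

```text
time: 18.75
eef_pos: [0.5084, -0.0489, 0.2478]
eef_rot: [-3.137, 0.378, 2.167]
contact_force: [-5.9, 6.8, 1.6]
grip_width: -0.001
```

arm_command:
  increments: "1 -0.14 0 0.06 0 0 0;1 0 0 0 0 0 0"

```text
time: 19.0
eef_pos: [0.5088, -0.0491, 0.2475]
eef_rot: [-3.137, 0.377, 2.168]
contact_force: [-8.1, 9.3, 2.3]
grip_width: -0.003
```

```bash
python3 look.py 15; python3 - <<'E'
from bench import robot
s=robot.read_state();print(s["eef_pos"],s["eef_rot"],s["contact_force"])
E
```

```text
[ 0.50879599 -0.0491663   0.24741605] [-3.13665813  0.37681132  2.16774922] [-7.49865126  8.5931855   2.68593694]
```

View pics/m15.png

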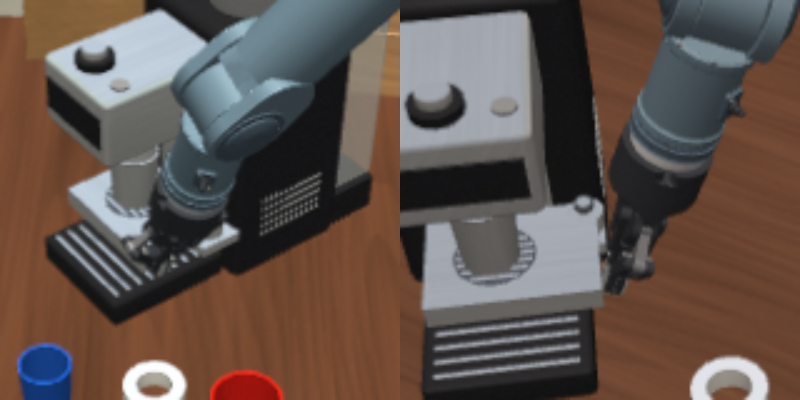

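```bash
python3 - <<'E'
from plan import *
from bench import robot
s=robot.read_state();cur=(s["eef_pos"],R.from_euler('xyz',s["eef_rot"]))
xh=cur[1].apply([1,0,0]);xh[2]=0;xh/=np.linalg.norm(xh)
D=R.from_euler('xyz',[np.pi,0,s["eef_rot"][2]])
p1=cur[0]+.05*xh; p2=p1+[0,0,.16];p3=np.array([.55,-.08,.56])
cur=rows(cur,[(p1,cur[1],3),(p2,cur[1],4),(p3,D,4)])
print(cur[0],cur[1].as_euler('xyz'))
E
```

```text
1 1.55 -0 -0.61 0 0 0;1 1.55 -0.01 -0.62 0 0 0;1 1.55 0 -0.61 0 0 0;1 -1.47 -0.02 -3.72 0 0 0;1 -1.47 -0.02 -3.72 0 0 0;1 -1.48 -0.01 -3.72 0 0 0;1 -1.47 -0.02 -3.72 0 0 0;1 -3.7 0.4 -2.64 -0.001 0.094 -0;1 -3.43 0.41 -2.98 -0.001 0.094 -0;1 -3.14 0.41 -3.28 -0.002 0.095 -0.001 

1 -2.81 0.42 -3.57 -0.001 0.094 0 

[ 0.55000802 -0.07998526  0.56003782] [ 3.14142619e+00 -1.88890231e-04  2.16780887e+00]
```

arm_command:
  increments: "1 1.55 0 -0.61 0 0 0;1 1.55 -0.01 -0.62 0 0 0;1 1.55 0 -0.61 0 0 0;1 -1.47 -0.02 -3.72 0 0 0;1 -1.47 -0.02 -3.72 0 0 0;1 -1.48 -0.01 -3.72 0 0 0;1 -1.47 -0.02 -3.72 0 0 0;1 -3.7 0.4 -2.64 0 0.094 0;1 -3.43 0.41 -2.98 0 0.094 0;1 -3.14 0.41 -3.28 0 0.095 0"

```text
time: 20.35
eef_pos: [0.5336, -0.0656, 0.5257]
eef_rot: [3.142, 0.098, 2.164]
contact_force: [0.7, -0.5, -0.2]
grip_width: -0.001
```

arm_command:
  increments: "1 -2.81 0.42 -3.57 0 0.094 0;1 0 0 0 0 0 0;1 0 0 0 0 0 0"

```text
time: 20.72
eef_pos: [0.5503, -0.0823, 0.5613]
eef_rot: [-3.139, 0.006, 2.163]
contact_force: [-0.5, 0.3, -0.7]
grip_width: 0.0
```

```bash
python3 look.py 16; python3 - <<'E'
from h import *
s=robot.read_state();print(s["eef_pos"],s["eef_rot"],s["contact_force"],s["time"])
cv2.imwrite("pics/wrist16.png",viewer.get_image("wrist")[:,:,::-1])
cv2.imwrite("pics/scene16.png",viewer.get_image("scene")[:,:,::-1])
E
```

```text
[ 0.55000371 -0.08124024  0.56030602] [-3.13782588  0.00425437  2.16533043] [-0.34304145 -0.39925879  0.54277102] 20.825
```

View pics/m16.png

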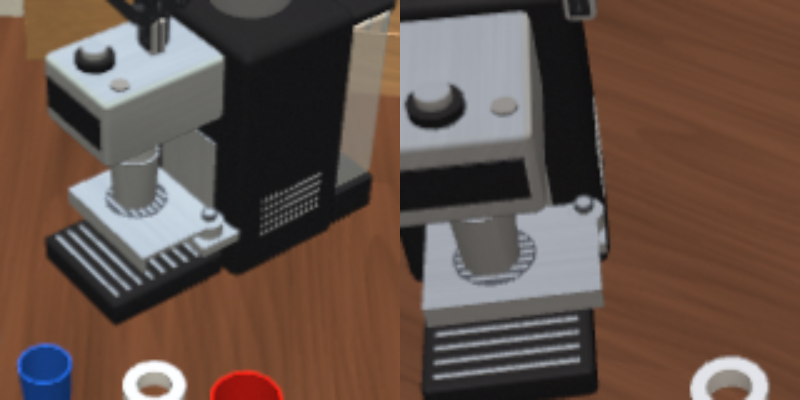

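View pics/wrist16.png

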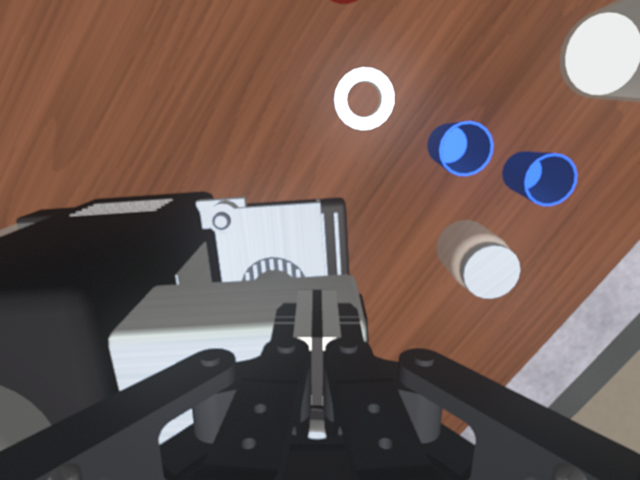

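```bash
python3 - <<'E'
from plan import *
from h import *
s=robot.read_state();cur=(s["eef_pos"],R.from_euler('xyz',s["eef_rot"]))
D=R.from_euler('xyz',[np.pi,0,s["eef_rot"][2]])
rows(cur,[(np.array([.613,-.183,.55]),D,4),(np.array([.613,-.183,.515]),D,2)])
c=cv2.imread("pics/scene16.png");cv2.imwrite("pics/c16.png",cv2.resize(c[140:220,150:250],(800,640))[:600])
W=viewer.camera_info("wrist")
a=onz(W,(235,205),.105);b=onz(W,(320,201),.105);print("shelf x yaw",np.degrees(np.arctan2(*(a-b)[1::-1])))
a=onz(W,(112,335),.305);b=onz(W,(270,322),.305);print("head yaw",np.degrees(np.arctan2(*(a-b)[1::-1])),a,b)
E
```

```text
1 -2.99 -0.12 0.28 -0.001 0.001 -0;1 -2.99 -0.13 0.27 -0.001 0.001 -0;1 -2.99 -0.12 0.27 -0.001 0.001 -0;1 -2.99 -0.12 0.26 -0.001 0.001 -0;1 0 -0 1.75 0 0 -0;1 0 -0 1.75 0 0 -0 

shelf x yaw -143.10706823585693
head yaw -140.35924709943183 [ 0.48166267 -0.19652423  0.305     ] [ 0.5544511  -0.13622115  0.305     ]
```

View pics/c16.png

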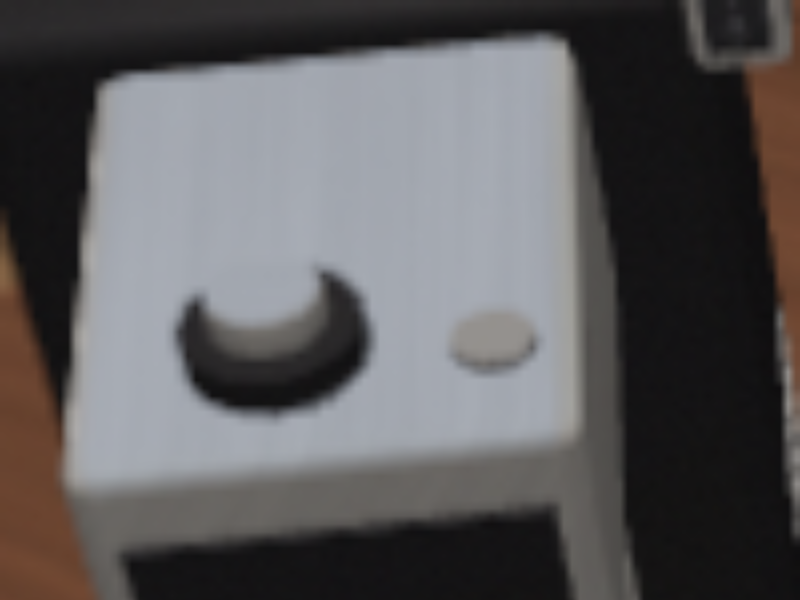

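arm_command:
  increments: "1 -2.99 -0.12 0.28 0 0.001 0;1 -2.99 -0.13 0.27 0 0.001 0;1 -2.99 -0.12 0.27 0 0.001 0;1 -2.99 -0.12 0.26 0 0.001 0;1 0 0 1.75 0 0 0;1 0 0 1.5 0 0 0;1 0 0 0 0 0 0"

```text
time: 21.8
eef_pos: [0.6129, -0.1822, 0.5164]
eef_rot: [-3.137, -0.003, 2.166]
contact_force: [-0.6, 0.1, -0.0]
grip_width: -0.0
```

```bash
python3 - <<'E'
from h import *
s=robot.read_state();print(s["eef_pos"],s["eef_rot"],s["contact_force"],s["time"])
C=viewer.camera_info("scene");
for z in (.317,.322,.327): print(onz(C,(182.9,176.8),z))
a=[viewer.get_image(k)[:,:,::-1] for k in ["side","scene"]]
cv2.imwrite("pics/m17.png",np.hstack([cv2.resize(a[0][110:190,260:340],(400,400)),cv2.resize(a[1][120:200,145:225],(400,400))]))
E
```

```text
[ 0.61285872 -0.18218842  0.51638479] [-3.13726382e+00 -2.65093727e-03  2.16626739e+00] [-0.59525332  0.06412472 -0.04854581] 21.8
[ 0.61108005 -0.18481697  0.317     ]
[ 0.61545091 -0.17994363  0.322     ]
[ 0.61982176 -0.17507029  0.327     ]
```

View pics/m17.png

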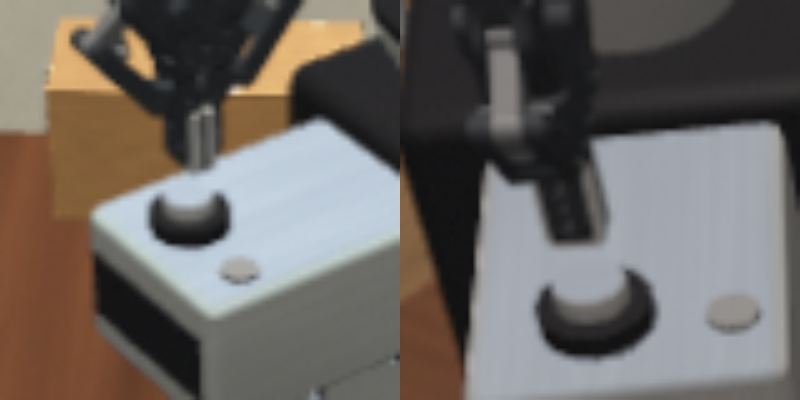

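```bash
python3 - <<'E'
from h import *
p=robot.read_state()["eef_pos"][:2]
for n,o in (("side",(260,110)),("scene",(145,120))):
    I=viewer.camera_info(n)
    for z in (.343,.318): print(n,z,(proj(I,[[*p,z]])[0]-o)*5)
E
```

```text
side 0.343 [189.22807675 163.62094337]
side 0.318 [190.38024629 203.81134681]
scene 0.343 [175.80184618 233.43934685]
scene 0.318 [189.24609938 286.8509681 ]
```

arm_command:
  increments: "1 0 0 1.2 0 0 0;1 0 0 0.8 0 0 0;1 0 0 0 0 0 0;1 0 0 0.3 0 0 0;1 0 0 0 0 0 0"

```text
time: 22.52
eef_pos: [0.6134, -0.1841, 0.4968]
eef_rot: [-3.141, 0.002, 2.164]
contact_force: [-0.6, 0.9, 3.5]
grip_width: -0.002
```

arm_command:
  increments: "1 0 0 0.2 0 0 0;1 0 0 0.2 0 0 0;1 0 0 0 0 0 0"

```text
time: 22.9
eef_pos: [0.6133, -0.1841, 0.4945]
eef_rot: [3.142, 0.002, 2.164]
contact_force: [-4.2, 1.2, 9.7]
grip_width: -0.003
```

arm_command:
  increments: "1 0 0 0.2 0 0 0;1 0 0 0.2 0 0 0;1 0 0 0 0 0 0;1 0 0 0 0 0 0"

```text
time: 23.4
eef_pos: [0.613, -0.1842, 0.4943]
eef_rot: [3.14, 0.003, 2.164]
contact_force: [-7.8, 3.1, 18.7]
grip_width: 0.001
```

```bash
python3 - <<'E'
from h import *
s=robot.read_state();print(s["eef_pos"],s["contact_force"],s["time"])
a=[viewer.get_image(k)[:,:,::-1] for k in ["side","scene"]]
cv2.imwrite("pics/m18.png",np.hstack([cv2.resize(a[0][110:190,260:340],(400,400)),cv2.resize(a[1][120:200,145:225],(400,400))]))
E
```

```text
[ 0.61298057 -0.18419006  0.49428942] [-7.8483242   3.0830621  18.74642489] 23.4
```

View pics/m18.png

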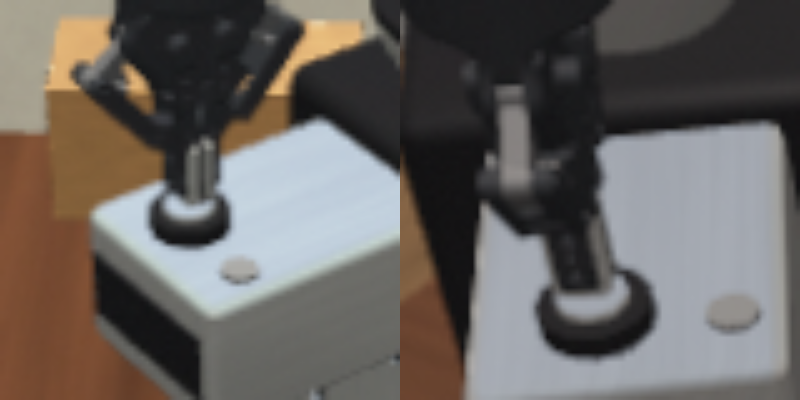

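arm_command:
  increments: "1 0 0 -1 0 0 0;1 0 0 -1.2 0 0 0;1 0.16 0.83 0 0 0 0;1 0 0 0 0 0 0;1 0 0 0 0 0 0"

```text
time: 24.12
eef_pos: [0.6195, -0.178, 0.5089]
eef_rot: [-3.139, 0.001, 2.164]
contact_force: [-0.4, -0.1, 0.1]
grip_width: 0.002
```

```bash
cat > bl.py <<'E'
import sys
from h import *
s=robot.read_state();print(s["eef_pos"],s["contact_force"],s["time"])
a=[viewer.get_image(k)[:,:,::-1] for k in ["side","scene"]]
cv2.imwrite(f"pics/m{sys.argv[1]}.png",np.hstack([cv2.resize(a[0][120:170,275:325],(400,400),interpolation=cv2.INTER_CUBIC),cv2.resize(a[1][145:195,155:205],(400,400),interpolation=cv2.INTER_CUBIC)]))
E
python3 bl.py 19
```

```text
[ 0.61954414 -0.17797167  0.50892981] [-0.3564455  -0.08208686  0.09893866] 24.125
```

View pics/m19.png

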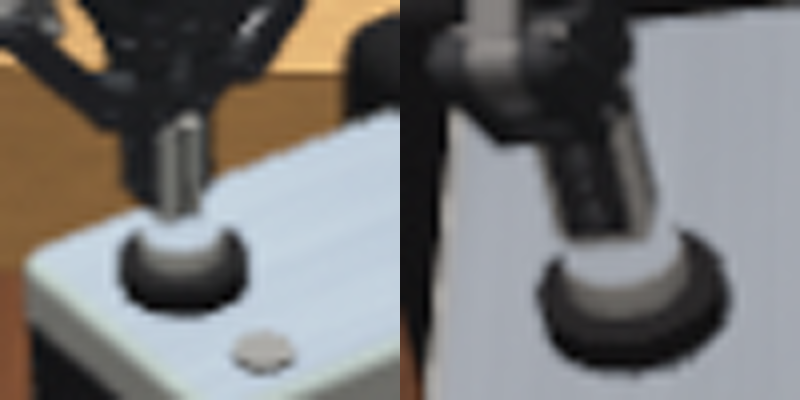

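arm_command:
  increments: "1 0.1 0.1 0.6 0 0 0;1 0 0 0.4 0 0 0;1 0 0 0 0 0 0;1 0 0 0.2 0 0 0;1 0 0 0 0 0 0"

```text
time: 24.85
eef_pos: [0.6196, -0.1767, 0.4986]
eef_rot: [-3.141, 0.002, 2.164]
contact_force: [-1.8, 0.8, 3.0]
grip_width: -0.0
```

arm_command:
  increments: "1 0 0 0.3 0 0 0;1 0 0 0.3 0 0 0;1 0 0 0 0 0 0"

```text
time: 25.22
eef_pos: [0.6196, -0.1768, 0.4946]
eef_rot: [3.141, 0.003, 2.164]
contact_force: [-3.5, 1.6, 7.6]
grip_width: -0.004
```

arm_command:
  increments: "1 0 0 0.3 0 0 0;1 0 0 0.1 0 0 0;1 0 0 0 0 0 0;1 0 0 0 0 0 0"

```text
time: 25.72
eef_pos: [0.6193, -0.1769, 0.4943]
eef_rot: [3.139, 0.004, 2.164]
contact_force: [-7.3, 2.8, 19.2]
grip_width: -0.002
```

```bash
python3 bl.py 20
```

```text
[ 0.61929936 -0.17686233  0.49428679] [-7.27510038  2.78837986 19.23965334] 25.725
```

View pics/m20.png

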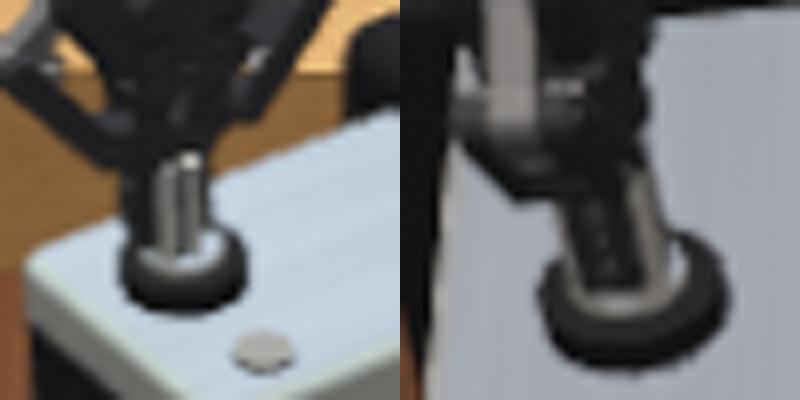

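arm_command:
  increments: "1 0 0 -1 0 0 0;1 0 0 -1.5 0 0 0;1 0 0 -3 0 0 0;1 4 0 -2 0 0 0;1 5 0 -1 0 0 0;1 5 0 0 0 0 0;1 0 0 0 0 0 0;1 0 0 0 0 0 0"

```text
time: 26.82
eef_pos: [0.5416, -0.0612, 0.5727]
eef_rot: [-3.14, 0.003, 2.163]
contact_force: [0.2, -0.8, -0.0]
grip_width: 0.001
```

```bash
python3 bl.py 21; python3 - <<'E'
from h import *
for n in ("scene","side"): cv2.imwrite(f"pics/{n}21.png",viewer.get_image(n)[:,:,::-1])
E
```

```text
[ 0.54161033 -0.06115313  0.57267889] [ 0.18420445 -0.78927296 -0.0255154 ] 26.825
```

View pics/m21.png

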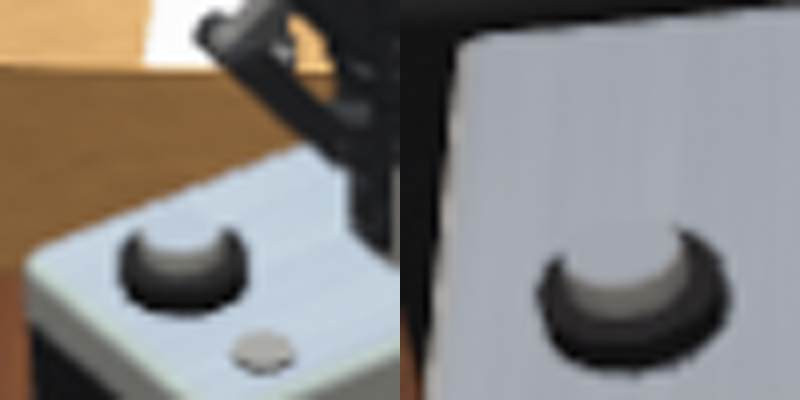

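View pics/side21.png

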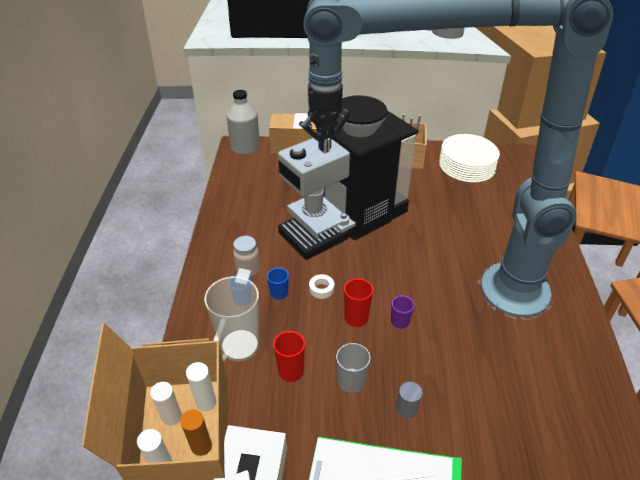

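View pics/scene21.png

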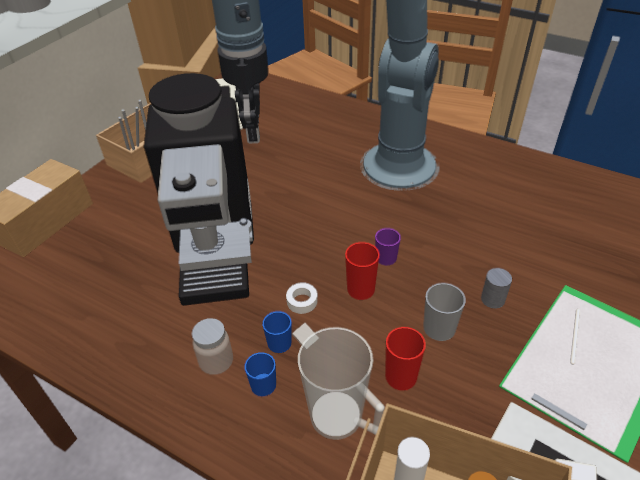

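```bash
python3 - <<'E'
from h import *
c=cv2.imread("pics/scene21.png");cv2.imwrite("pics/c21.png",cv2.resize(c[195:305,165:265],(545,600),interpolation=cv2.INTER_CUBIC))
E
```

```text
(no output)
```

View pics/c21.png

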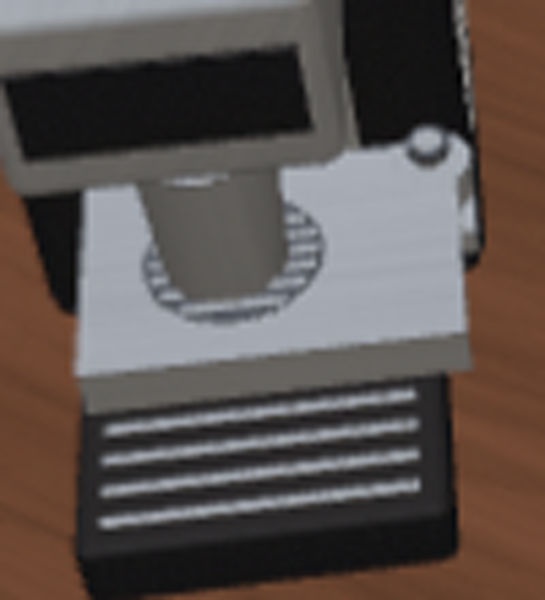

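```bash
python3 - <<'E'
from h import *
C=viewer.camera_info("scene");f=lambda u,v,z:onz(C,(165+u/5.45,195+v/5.455),z)[:2]
ang=lambda a,b:np.degrees(np.arctan2(*(a-b)[::-1]))+0
print("lip",ang(f(76,375,.105),f(467,332,.105)))
print("bars",[ang(f(*p,.038),f(*q,.038)) for p,q in [((105,430),(415,394)),((101,460),(418,424)),((100,523),(418,486))]])
a=f(76,375,.105);b=f(467,332,.105);print(a,b,np.linalg.norm(a-b))
E
```

```text
lip -52.519191564496616
bars [np.float64(-52.180689013548836), np.float64(-52.457532938695635), np.float64(-52.39930433872145)]
[ 0.65538644 -0.21153874] [ 0.56424905 -0.09268377] 0.14977492425261812
```

The front lip is parallel to the tray bars (-52.5° against -52.3°), so the shelf is home. I'm handing in.

```bash
python3 -c "
from bench import robot
s=robot.read_state();print(s['contact_force'],s['time']);print(robot.job_done())"
```

```text
[-0.17419494 -0.33686365 -0.14673756] 27.025
the job is handed in; nothing more can be done
None
```

The coffee job is done and handed in at 27.0 s of the 72 s allowed; no verdict was reported.

**What I did:**
- I stood the small steel cup on the round grid.
- I swung the shelf in by its lip, then pushed its side edge until it hit the stop at about 12 N.
- I pressed the start button down and let it go.

**Last checks:**
- **Shelf:** the lip lies parallel to the drip-tray bars, within about 0.3°.
- **Cup:** it stands upright on the grid, under the head.
- **Button:** it is up again.
- **Rest of the table:** every bystander looks unmoved, and the robot touches nothing.

**What did not go cleanly:**
- **First press off-centre:** my first press was about 9 mm off the button's centre, so I pressed again, centred. Both presses stopped hard at the same height, at about 19 N against the roughly 5 N spring.
- **Stop height disagrees:** by the arm's reading that stop is a few millimetres higher than the camera height for the button suggests. I judged "right down" from the hard stop and the pictures.
- **Camera offsets:** the views differed from each other by 3 to 5 mm.

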